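# Unclamp the cylinder head and put the clamp strap away

## Task

The cylinder head on the clamping fixture is finished, so strip its clamp: take the slackened wing nut off the stud and put it in the steel parts tray, then do the same with the thick washer, one at a time. Then draw the clamp strap back until its nose is out from under the head's lowest fin, lift it off the stud, set it down on the bench and, taking it again by its tail, slide it nose first fully home into the empty bay of the strap rack. Leave the head standing where it is on the fixture, and do not disturb the other two straps or the other things on the bench.

Things in the scene. Friction and masses are not known exactly. Their poses are not given: they have to be found in the camera images.
- fixture: Fixed clamping fixture: dark steel plate 295 x 130 x 15 mm with an upright 16 mm threaded stud, its top 98 mm above the bench. Origin on the stud's axis at bench level; x points along the clamp towards the cylinder head, z up. In this frame (mm) the plate spans x -115 to 180, y -65 to 65.
- heel_guide (a point): On the fixture, 73 mm behind the stud: middle of the heel block's top (45 mm above the bench) that carries the strap's tail, between two fixed cheeks 46 mm apart inside, 6 mm thick, tops 66 mm above the bench. Fixture x -98 to -48 mm, open at both ends and above. The cheeks flank the tail, so the strap can be gripped only from about x -45 to 65 mm of the fixture.
- nut: Wing nut, slackened: its 20 mm bore clears the stud, so it slips straight up without turning. Hub 36 mm across, 24 high; two upswept wings 9 mm thick, 96 mm over the tips, 36 high, from 8 mm above the underside. Origin: middle of the underside (69 mm above the bench at the start); x along the wings, y across them (the way to grip the hub), z up. Turned at random. 0.22 kg.
- washer: Thick plain steel washer under the wing nut: 58 mm outside, 20 mm bore, 10 mm thick, 0.18 kg. Origin: middle of the underside, 59 mm above the bench while it lies on the strap.
- strap: Dark steel clamp strap under the washer, 180 x 40 x 14 mm, 0.5 to 0.75 kg. Origin: middle of the underside, 45 mm above the bench at the start; x points to the nose (last 18 mm only 26 mm wide), square tail at x = -90 mm. A 22 mm wide slot runs through it from x = -8 to 45 mm; the stud stands in it at about x = 5 mm, so the strap can be drawn back 24 mm, at most 30.
- strap_nose (a point): Middle of the strap's nose end, at half its thickness (90 mm ahead of its origin, 7 mm above its underside). At the start it reaches about 14 mm under the head's lowest fin.
- strap_tail (a point): Middle of the strap's tail end, at half its thickness (90 mm behind its origin).
- head: Small finned aluminium cylinder head, 106 x 96 x 83 mm, 1.6 kg, standing loose on the fixture plate (underside 15 mm above the bench), held only by the strap. Origin: middle of the underside; its clamped side is at -x, where a ledge 30 mm above its underside carries the strap's nose. It must not be moved.
- head_fin (a point): Middle of the edge of the head's lowest fin, on its underside: 47 mm from the head's middle towards the stud, 64 mm above the bench, 5 mm above the strap. Fins are 96 mm wide.
- tray: Fixed shallow open steel parts tray, 130 (x) x 190 (y) mm outside, 22 mm high, wall and floor 3 mm. Origin: middle of the underside. Either beyond the fixture on the right or on the left of the bench.
- bay_free: The empty one of the rack's three bays (strap tails stick out of the other two). Fixed sheet-steel channel, 50 mm wide, 30 high inside, 120 deep, open at the mouth and below (the strap slides on the bench); outside height 33 mm. Origin: middle of the mouth at bench level; x points inwards. Bays are 92 mm apart; a rail 50 mm high runs behind them.
- bay_stop (a point): Middle of the empty bay's back stop, at bench level, 120 mm inside the mouth. A strap that is home has its nose against it and leaves 60 mm of its tail outside.
- spare_b: Another strap of the same kind, home in its bay: leave it. Same axes as the strap.
- spare_c: Another strap of the same kind, home in its bay: leave it.
- sockets: Bystander: rail of five upright sockets, 190 (y) x 60 x 46 mm; it lies where the tray does not (right or left). Origin under its middle.
- piston: Bystander: aluminium piston standing upright, 72 mm across, 56 high, origin under its middle.
- spray: Bystander: upright spray can, 56 mm across, 175 mm high, origin under its middle.
- wrench: Bystander: spanner lying flat, 190 mm long along its x.
- driver: Bystander: screwdriver lying flat, 200 mm long along its x.
There are look-alikes about, which are no part of the job. Leave any yellow look-alike of the tray alone.

How it is judged:
By the outcome, as a careful person would: the job done as asked, in the order asked, and still so for the second after the job is handed in, with the robot touching nothing.
It also fails if it takes over 72 s, if anything falls off the work surface, if the arm or the gripper's body presses on something with over 40 N, if the wrist force passes 120 N, or if a joint passes its speed limit or range.

## Robot

A 6-joint arm with a two-finger parallel gripper is mounted at the origin on the work surface. World frame = base frame: x ahead of the robot, y to its left, z up, the work surface at z = 0. Lengths are in m, angles in degrees, forces in N, time in s.
With the tool pointing down it reaches from about 0.4 to 0.825 m from the base axis. Payload 7 kg.
Tool frame: the origin (TCP) lies midway between the tips of the shut fingers; the grasp point (between the pads) lies 19 mm behind it; x points along the fingers, z is the direction in which the jaws open and shut, and the axes are right-handed (so a half turn about x gives the same grasp; the last joint's range is limited). The gripper opens to 88 mm and grips with 3 to 60 N. Pads are 19 mm wide; open, the fingers measure 130 mm over their backs; the gripper's body (78 mm by 193 mm) begins 47 mm behind the grasp point.
Start: joints at [89.158, 20.546, 0.682, 0, -70.136, -16.507], TCP at [0.201, 0.644, 0.227] pointing down, gripper open.
Joint ranges: [-176.03, 176.03], [-82.01, 121.73], [-58.28, 71.71], [-173.87, 95.51], [-174.79, -0.11], [-173.66, 173.66]. Speed limits (degrees/s): [136.94, 136.94, 172.46, 180, 180, 180].

## Interface

Orientations are given as [roll, pitch, yaw] about the fixed x, y, z axes, in that order (R = Rz(yaw) Ry(pitch) Rx(roll)).
In Python, from plant import get_state, capture, close_job gives the robot as it stands.
- The arm moves only by the tool play_rows, never from a script. Its argument "series" is one flat list of numbers, 4 for each row, row after row: the shift along the tool's x, y, z in m, then the turn about the tool's x in rad. In form: [tx, ty, tz, spin, tx, ty, tz, spin, ...]. A call has exactly 5 rows; each row shifts and turns the commanded pose from where the row before left it, along the tool's axes as they then stand; what a row does not reach is not made up. A row lasts 1/12 s, in which the tool goes at most 41.7 mm and 7.16 degrees, less where a joint would pass 70% of its speed; a pose out of reach is approached as far as the arm can. A call is refused whole if a number of a shift passes 0.0417 or a number of a turn 0.125, either way. A call with a gripper value outside its range is refused whole. "jaw" is the opening in per cent of the stroke, from 0 (shut) to 100 (fully open), set as the call begins (left out, the last holds). The fingers move at their own pace and stop on an object; "squeeze" is the grip in N (left out, the last holds). Time passes only in rows, so rows that do not move let the fingers close, or fill a call up. It gives the time, the measured TCP pose, the force and the opening at its end, in the units of the state.
- get_state(): the state, without advancing time (a new reading comes with each control period).
- capture(name): name is "side" or "top" or "wrist"; returns a dict with "img" (384x512x3 uint8, blue, green, red), "K" (3x3 intrinsics, pixels), "world_from_camera" (4x4, takes a point from camera to world coordinates). Camera axes: x right, y down, z forward; pixel columns grow to the right and rows downward; lengths in m; the calibration is good to about 2 mm. The wrist camera is an equidistant fisheye: a pixel r from the principal point sees the ray r / f radians off the axis. A picture is of the moment at which its call begins. There is no depth.
- close_job(): hands the job in, once; it reports no verdict.
The state is a dict: "time_s": time; "joints": joint angles; "qd": joint speeds; "joint_torque": joint torques, N m; "tcp_pos": TCP position; "eef_rot": TCP orientation; "contact_force": force on the tool from outside, world axes, zero at the start; "moment": the same for the moment, N m; "gripper_width": finger opening in m.
Only numpy, scipy, OpenCV 4.12 (cv2) and the standard library are available. Lean on these libraries where they do the work, as an engineer would, in place of code of your own. Each camera call takes 0.05 s, during which the arm holds its last target.

## Working session

There is one attempt and no reset: what is moved stays moved. The work goes in short steps, Python scripts to look and compute and a tool call to move; the robot and the scene stay as the last step left them, time stands still between calls to the robot, and variables do not carry over. Pictures are saved under pics/ and viewed, and the job is handed in when it is done.

Besides the shell and the picture viewer there is one more tool, called after "Call:" in YAML: its name, and indented under it one key for each argument. play_rows: Moves the arm, as the interface text tells. Its arguments: {"type":"object","properties":{"series":{"type":"array","items":{"type":"number"}},"jaw":{"type":"number"},"squeeze":{"type":"number"}},"required":["series"]}

```bash
ls; mkdir -p pics
cat > h.py <<'E'
import numpy as np, cv2
from plant import get_state, capture, close_job
from scipy.spatial.transform import Rotation as R
def snap(n,f):
    c=capture(n); cv2.imwrite('pics/'+f+'.png',c['img']); np.savez('pics/'+f+'.npz',img=c['img'],K=c['K'],T=c['world_from_camera']); return c
def load(f):
    d=np.load('pics/'+f+'.npz'); return dict(img=d['img'],K=d['K'],world_from_camera=d['T'])
def ray(c,u,v,fish=False):
    K=c['K'];T=c['world_from_camera']
    x=(u-K[0,2])/K[0,0]; y=(v-K[1,2])/K[1,1]
    if fish:
        r=np.hypot(x,y); d=np.array([np.sin(r)*x/max(r,1e-9),np.sin(r)*y/max(r,1e-9),np.cos(r)])
    else: d=np.array([x,y,1.])
    return T[:3,3],T[:3,:3]@d
def onz(c,u,v,z,fish=False):
    o,d=ray(c,u,v,fish); return o+d*(z-o[2])/d[2]
def proj(c,p,fish=False):
    K=c['K'];T=c['world_from_camera']; q=T[:3,:3].T@(np.array(p)-T[:3,3])
    if fish:
        r=np.hypot(q[0],q[1]); th=np.arctan2(r,q[2]); return K[0,2]+K[0,0]*th*q[0]/r, K[1,2]+K[1,1]*th*q[1]/r
    return K[0,2]+K[0,0]*q[0]/q[2], K[1,2]+K[1,1]*q[1]/q[2]
def st():
    s=get_state(); print({k:np.round(v,4).tolist() for k,v in s.items() if k not in('qd','joint_torque')}); return s
E
python3 - <<'E'
from h import *
for n in('top','side','wrist'):
    c=snap(n,n+'0'); print(n,np.round(c['K'],1).tolist(),np.round(c['world_from_camera'],3).tolist())
s=st(); print(R.from_euler('xyz',s['eef_rot'],degrees=True).as_matrix().round(3))
E
```

```text
pics
top [[400.1, 0.0, 252.0], [0.0, 400.1, 185.2], [0.0, 0.0, 1.0]] [[-0.024, -0.988, 0.154, 0.356], [-1.0, 0.022, -0.013, 0.009], [0.009, -0.155, -0.988, 1.207], [0.0, 0.0, 0.0, 1.0]]
side [[464.0, 0.0, 244.5], [0.0, 464.0, 202.2], [0.0, 0.0, 1.0]] [[0.974, -0.149, 0.172, 0.234], [-0.227, -0.601, 0.766, -1.359], [-0.011, -0.785, -0.619, 1.177], [0.0, 0.0, 0.0, 1.0]]
wrist [[297.3, 0.0, 256.7], [0.0, 297.3, 194.0], [0.0, 0.0, 1.0]] [[-0.297, -0.915, -0.272, 0.273], [-0.955, 0.285, 0.083, 0.621], [0.002, 0.284, -0.959, 0.385], [0.0, 0.0, 0.0, 1.0]]
{'time_s': 0.15, 'joints': [89.1592, 20.5823, 0.6455, -0.0169, -70.135, -16.5065], 'tcp_pos': [0.2012, 0.6439, 0.2258], 'eef_rot': [4.0309, 89.9264, -103.3221], 'contact_force': [0.1629, -0.269, -1.0446], 'moment': [-0.0131, -0.051, -0.0191], 'gripper_width': 0.0876}
[[-0.     0.954 -0.298]
 [-0.001 -0.298 -0.954]
 [-1.     0.     0.001]]
```

View pics/top0.png

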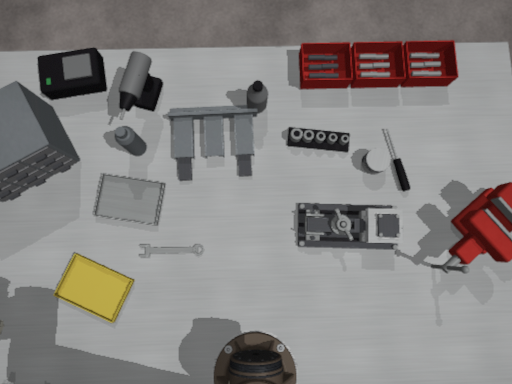

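View pics/side0.png

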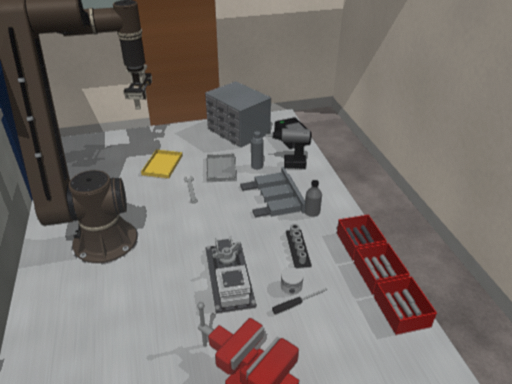

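View pics/wrist0.png

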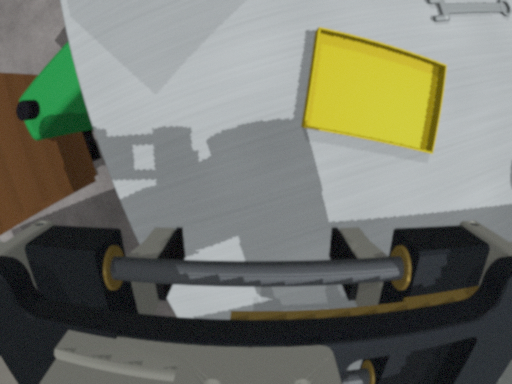

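Run:
```python
from h import *
c=load('top0')['img']
a=cv2.resize(c[185:265,280:420],None,fx=5.7,fy=5.7,interpolation=cv2.INTER_CUBIC)
cv2.imwrite('pics/z1.png',a)
a=cv2.resize(c[95:225,85:275],None,fx=4.2,fy=4.2,interpolation=cv2.INTER_CUBIC)
cv2.imwrite('pics/z2.png',a)
c=load('side0')['img']
a=cv2.resize(c[225:325,190:320],None,fx=6,fy=6,interpolation=cv2.INTER_CUBIC)
cv2.imwrite('pics/z3.png',a)
```

```text
(no output)
```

View pics/z1.png

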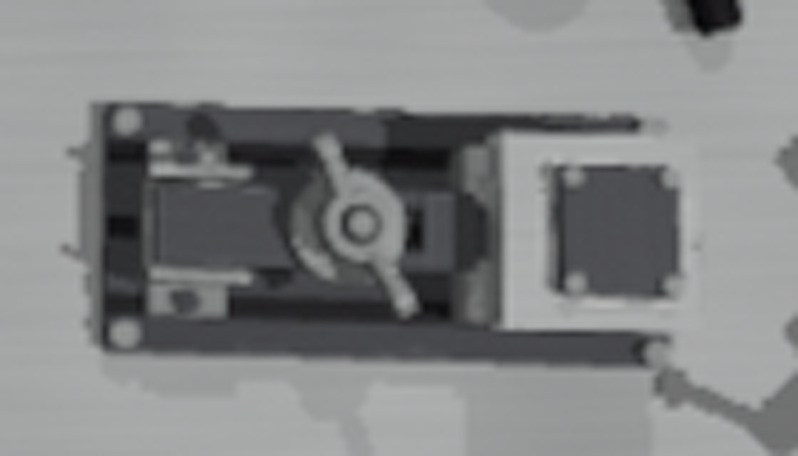

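View pics/z2.png

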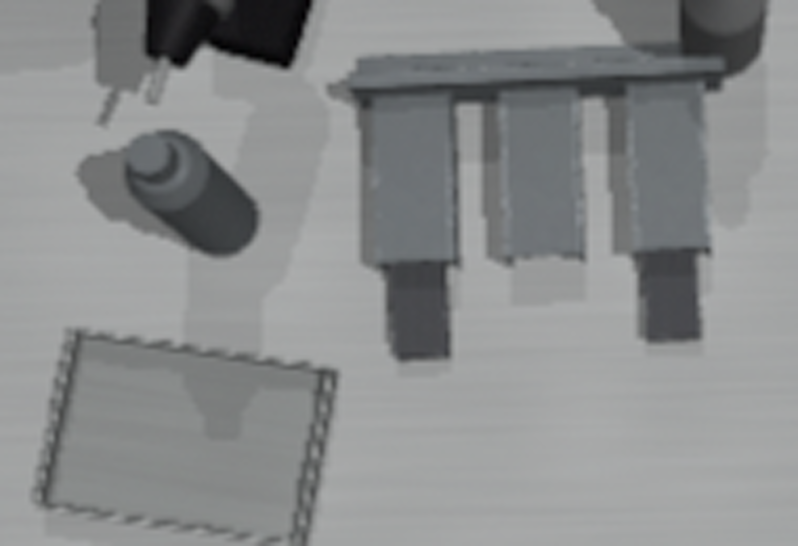

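View pics/z3.png

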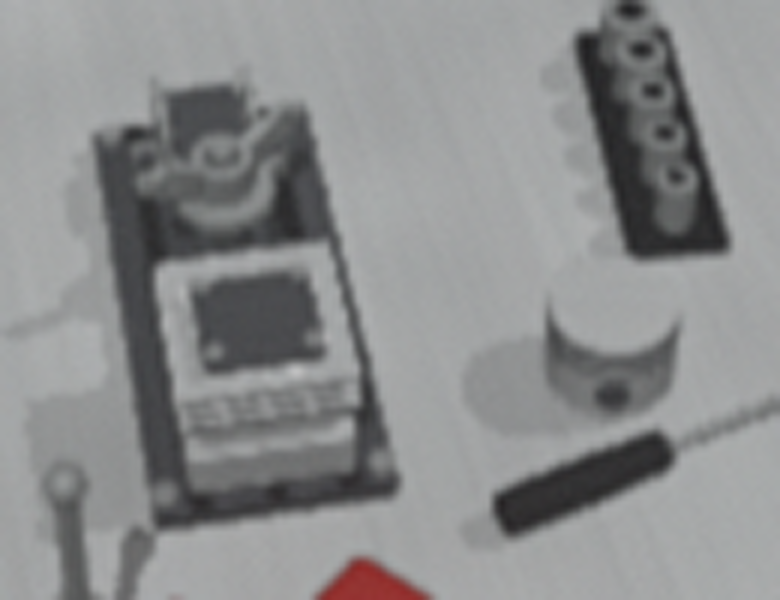

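Run:
```python
from h import *
c=load('top0')
z1=lambda u,v:(280+(u+.5)/5.7-.5,185+(v+.5)/5.7-.5)
z2=lambda u,v:(85+(u+.5)/4.2-.5,95+(v+.5)/4.2-.5)
def p(n,uv,z): print(n,onz(c,*uv,z).round(4))
p('stud',z1(362,222),.098)
p('wing1',z1(326,140),.107);p('wing2',z1(406,305),.107)
p('pl bl',z1(108,352),.015);p('pl br',z1(650,370),.015);p('pl tl',z1(104,103),.015);p('pl tr',z1(650,118),.015)
p('chk',z1(160,172),.066);p('chk',z1(250,172),.066);p('chk',z1(155,277),.066);p('chk',z1(255,277),.066)
p('head',z1(500,137),.098);p('head',z1(500,328),.098);p('head',z1(688,137),.098);p('head',z1(690,328),.098)
for q in [(75,330),(335,370),(42,500),(300,545)]: p('tray',z2(*q),.022)
for q in [(373,263),(457,263),(503,258),(582,258),(630,248),(708,248)]: p('bay',z2(*q),.033)
for q in [(395,357),(450,357),(643,340),(702,340)]: p('tail',z2(*q),.014)
for q in [(505,90),(578,90)]: p('bayback',z2(*q),.033)
```

```text
stud [ 0.4158 -0.2544  0.098 ]
wing1 [ 0.4553 -0.2371  0.107 ]
wing2 [ 0.3752 -0.271   0.107 ]
pl bl [ 0.3563 -0.1385  0.015 ]
pl br [ 0.3404 -0.419   0.015 ]
pl tl [ 0.4858 -0.1418  0.015 ]
pl tr [ 0.4713 -0.4293  0.015 ]
chk [ 0.4448 -0.162   0.066 ]
chk [ 0.4438 -0.2072  0.066 ]
chk [ 0.3926 -0.1571  0.066 ]
chk [ 0.3915 -0.207   0.066 ]
head [ 0.4556 -0.3244  0.098 ]
head [ 0.3632 -0.3181  0.098 ]
head [ 0.4535 -0.4167  0.098 ]
head [ 0.361  -0.4101  0.098 ]
tray [0.5874 0.4425 0.022 ]
tray [0.5542 0.2567 0.022 ]
tray [0.4661 0.4615 0.022 ]
tray [0.4303 0.28   0.022 ]
bay [0.6292 0.2281 0.033 ]
bay [0.6279 0.1682 0.033 ]
bay [0.6308 0.1354 0.033 ]
bay [0.6296 0.079  0.033 ]
bay [0.6362 0.0446 0.033 ]
bay [ 0.635  -0.0113  0.033 ]
tail [0.5641 0.2154 0.014 ]
tail [0.5632 0.1759 0.014 ]
tail [0.5725 0.0369 0.014 ]
tail [ 0.5716 -0.0056  0.014 ]
bayback [0.7557 0.1333 0.033 ]
bayback [0.7546 0.0803 0.033 ]
```

```bash
cat >> h.py <<'E'
def plan(wps,dstep=0.035,astep=0.1,start=None):
    """wps: list of (x,y,z,yawdeg of tool z); yaw unwrapped explicitly: turn in deg relative given as target angle, shortest way unless flagged"""
    s=get_state()
    p=np.array(s['tcp_pos']); M=R.from_euler('xyz',s['eef_rot'],degrees=True).as_matrix()
    yaw=np.degrees(np.arctan2(M[1,2],M[0,2]))
    if start is not None: p,yaw=np.array(start[:3]),start[3]
    rows=[]
    for w in wps:
        q=np.array(w[:3]); dy=w[3]-yaw
        if len(w)<5: dy=(dy+180)%360-180
        n=max(1,int(np.ceil(max(np.linalg.norm(q-p)/dstep,abs(np.radians(dy))/astep))))
        for i in range(n):
            tgt=p+(q-p)/(n-i)
            a=np.radians(yaw); tz=np.array([np.cos(a),np.sin(a),0]); tx=np.array([0,0,-1]); ty=np.cross(tz,tx)
            d=tgt-p; r=np.round([d@tx,d@ty,d@tz,-np.radians(dy)/n],4)
            rows.append(r); p=p+r[0]*tx+r[1]*ty+r[2]*tz; yaw-=np.degrees(r[3])
    while len(rows)%5: rows.append(np.zeros(4))
    for i in range(0,len(rows),5): print(', '.join('%g'%(x+0) for r in rows[i:i+5] for x in r))
    print('end',p.round(4),round(yaw,2))
E
python3 - <<'E'
from h import *
plan([(.47,.3,.24,-180,1),(.46,-.02,.24,-221,1),(.415,-.254,.20,-247.1,1)])
E
```

```text
-0.0011, 0.0276, 0.0191, 0.0975, -0.0011, 0.0294, 0.0163, 0.0975, -0.0011, 0.0308, 0.0134, 0.0975, -0.0011, 0.032, 0.0103, 0.0975, -0.0011, 0.0328, 0.0071, 0.0975
-0.0011, 0.0333, 0.0039, 0.0975, -0.0011, 0.0336, 0.0007, 0.0975, -0.0011, 0.0335, -0.0026, 0.0975, -0.0011, 0.0331, -0.0059, 0.0975, -0.0011, 0.0323, -0.009, 0.0975
-0.0011, 0.0313, -0.0122, 0.0975, -0.001, 0.0299, -0.0151, 0.0975, -0.0011, 0.0284, -0.018, 0.0975, 0, 0.032, 0.001, 0.0716, 0, 0.032, -0.0013, 0.0716
0, 0.0318, -0.0036, 0.0716, 0, 0.0315, -0.0058, 0.0716, 0, 0.031, -0.0081, 0.0716, 0, 0.0303, -0.0102, 0.0716, 0, 0.0295, -0.0124, 0.0716
0, 0.0285, -0.0145, 0.0716, 0, 0.0275, -0.0165, 0.0716, 0, 0.0262, -0.0184, 0.0716, 0.0057, 0.0294, -0.0171, 0.0651, 0.0057, 0.0283, -0.019, 0.0651
0.0057, 0.027, -0.0207, 0.0651, 0.0057, 0.0256, -0.0225, 0.0651, 0.0057, 0.024, -0.0241, 0.0651, 0.0058, 0.0225, -0.0256, 0.0651, 0.0057, 0.0207, -0.0269, 0.0651
end [ 0.415 -0.254  0.2  ] -247.11
```

Call:
play_rows:
  series: [-0.001, 0.028, 0.019, 0.098, -0.001, 0.029, 0.016, 0.098, -0.001, 0.031, 0.013, 0.098, -0.001, 0.032, 0.01, 0.098, -0.001, 0.033, 0.007, 0.098]

```text
time_s: 0.57
tcp_pos: [0.3061, 0.5113, 0.2313]
eef_rot: [24.4, 90.0, -111.3]
contact_force: [0.2, -0.3, 0.1]
gripper_width: 0.0876
```

Call:
play_rows:
  series: [-0.001, 0.033, 0.004, 0.098, -0.001, 0.034, 0.001, 0.098, -0.001, 0.034, -0.003, 0.098, -0.001, 0.033, -0.006, 0.098, -0.001, 0.032, -0.009, 0.098]

```text
time_s: 0.98
tcp_pos: [0.4093, 0.3783, 0.2366]
eef_rot: [-3.2, 90.0, -167.0]
contact_force: [0.9, 0.7, 0.8]
gripper_width: 0.0879
```

Call:
play_rows:
  series: [-0.001, 0.031, -0.012, 0.098, -0.001, 0.03, -0.015, 0.098, -0.001, 0.028, -0.018, 0.098, 0, 0.032, 0.001, 0.072, 0, 0.032, -0.001, 0.072]

```text
time_s: 1.4
tcp_pos: [0.4677, 0.2352, 0.2389]
eef_rot: [56.2, 89.9, -132.7]
contact_force: [1.2, 0.7, -0.2]
gripper_width: 0.0877
```

Call:
play_rows:
  series: [0, 0.032, -0.004, 0.072, 0, 0.032, -0.006, 0.072, 0, 0.031, -0.008, 0.072, 0, 0.03, -0.01, 0.072, 0, 0.03, -0.012, 0.072]

```text
time_s: 1.82
tcp_pos: [0.4601, 0.0747, 0.2395]
eef_rot: [-76.9, 90.0, 73.7]
contact_force: [0.6, -0.7, -0.1]
gripper_width: 0.0878
```

```bash
sed -i 's/,4)$/,3)/; s/r=np.round(\[d@tx,d@ty,d@tz,-np.radians(dy)\/n\],4)/r=np.round([d@tx,d@ty,d@tz,-np.radians(w[3]-yaw if len(w)>4 else (w[3]-yaw+180)%360-180)\/(n-i)],3)/' h.py; grep -n "np.round(\[d@" h.py
python3 - <<'E'
from h import *
st(); plan([(.415,-.254,.20,112.9)])
E
```

```text
38:            d=tgt-p; r=np.round([d@tx,d@ty,d@tz,-np.radians(dy)/n],3)
{'time_s': 1.8167, 'joints': [33.5117, -0.1167, -23.3383, -0.0062, -66.7717, -62.9229], 'tcp_pos': [0.4601, 0.0747, 0.2395], 'eef_rot': [-76.8809, 89.9912, 73.7055], 'contact_force': [0.5868, -0.671, -0.1435], 'moment': [0.0504, -0.2068, -0.0275], 'gripper_width': 0.0878}
0.004, 0.031, -0.012, 0.066, 0.004, 0.03, -0.014, 0.066, 0.004, 0.029, -0.016, 0.066, 0.004, 0.028, -0.018, 0.066, 0.004, 0.027, -0.02, 0.066
0.004, 0.025, -0.022, 0.066, 0.004, 0.024, -0.023, 0.066, 0.004, 0.022, -0.025, 0.066, 0.004, 0.02, -0.026, 0.066, 0.004, 0.018, -0.027, 0.066
end [ 0.4154 -0.2537  0.1995] 112.77
```

Call:
play_rows:
  series: [0.004, 0.031, -0.012, 0.066, 0.004, 0.03, -0.014, 0.066, 0.004, 0.029, -0.016, 0.066, 0.004, 0.028, -0.018, 0.066, 0.004, 0.027, -0.02, 0.066]

```text
time_s: 2.23
tcp_pos: [0.437, -0.09, 0.2195]
eef_rot: [-108.6, 90.0, 23.1]
contact_force: [0.8, -0.1, -0.2]
gripper_width: 0.0879
```

Call:
play_rows:
  series: [0.004, 0.025, -0.022, 0.066, 0.004, 0.024, -0.023, 0.066, 0.004, 0.022, -0.025, 0.066, 0.004, 0.02, -0.026, 0.066, 0.004, 0.018, -0.027, 0.066]

```text
time_s: 2.65
tcp_pos: [0.4164, -0.254, 0.1994]
eef_rot: [-107.7, 90.0, 5.1]
contact_force: [1.1, 1.2, -0.5]
gripper_width: 0.0876
```

Run:
```python
from h import *
s=st(); c=snap('wrist','w1'); print(np.round(c['world_from_camera'],3).tolist())
print(proj(c,(0.416,-.254,.098),True), proj(c,s['tcp_pos'],True))
```

```text
{'time_s': 2.65, 'joints': [-8.2304, 3.9164, -24.6236, -0.0044, -61.4438, -58.9913], 'tcp_pos': [0.4164, -0.254, 0.1994], 'eef_rot': [-107.6823, 89.9833, 5.0939], 'contact_force': [1.0547, 1.2203, -0.4541], 'moment': [0.1108, -0.2652, -0.0174], 'gripper_width': 0.0876}
[[-0.388, 0.884, 0.26, 0.345], [0.922, 0.372, 0.11, -0.284], [0.0, 0.282, -0.959, 0.359], [0.0, 0.0, 0.0, 1.0]]
(np.float64(256.32154773057397), np.float64(194.56348577944652)) (np.float64(255.92202429394771), np.float64(243.6693092496567))
```

View pics/w1.png

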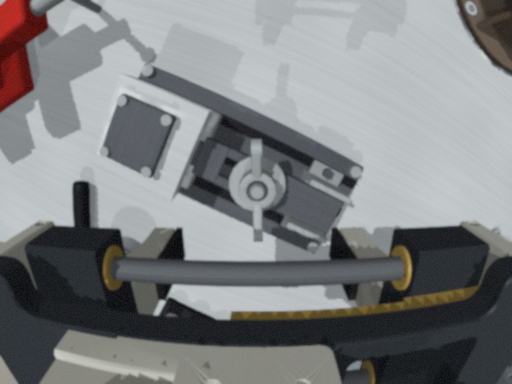

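Run:
```python
from h import *
c=load('w1')['img']
a=cv2.resize(c[55:255,95:365],None,fx=2.96,fy=2.96,interpolation=cv2.INTER_CUBIC)
cv2.imwrite('pics/w1z.png',a)
```

```text
(no output)
```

View pics/w1z.png

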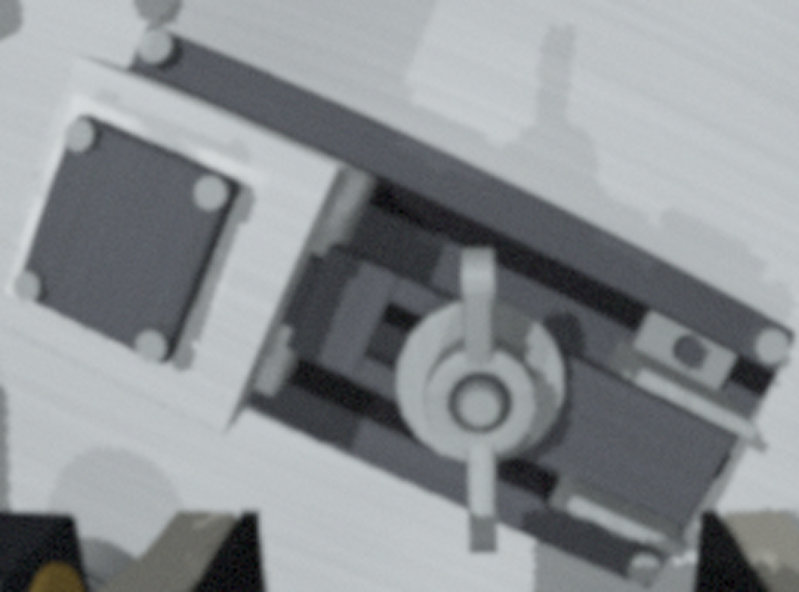

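```bash
cat >> h.py <<'E'
def zz(u,v,x0,y0,k): return x0+(u+.5)/k-.5, y0+(v+.5)/k-.5
E
python3 - <<'E'
from h import *
c=load('w1')
def p(n,u,v,z): print(n,onz(c,*zz(u,v,95,55,2.96),z,True).round(4))
p('stud',481,402,.098)
p('w1',478,250,.105);p('w2',482,518,.105);p('w1',478,250,.113);p('w2',482,518,.113);p('hub',481,402,.093)
# plate edge top-long (bolts) at z .015
p('pl',180,30,.015);p('pl',792,325,.015);p('pl2',640,580,.015);p('pl2',250,408,.015)
# strap edges z .059
p('se',372,250,.059);p('se',340,330,.059)
p('se',590,360,.059);p('se',735,432,.059)
p('chk', 640,375,.066);p('chk',760,440,.066);p('chk',572,490,.066);p('chk',690,545,.066)
p('slot',390,300,.059);p('slot',365,355,.059)
p('head',340,165,.098);p('head',225,428,.098)
E
```

```text
stud [ 0.4121 -0.2548  0.098 ]
w1 [ 0.3687 -0.2741  0.105 ]
w2 [ 0.445  -0.2406  0.105 ]
w1 [ 0.3679 -0.2744  0.113 ]
w2 [ 0.4418 -0.242   0.113 ]
hub [ 0.4134 -0.2542  0.093 ]
pl [ 0.338  -0.4157  0.015 ]
pl [ 0.3529 -0.1398  0.015 ]
pl2 [ 0.4816 -0.149   0.015 ]
pl2 [ 0.4732 -0.3332  0.015 ]
se [ 0.3868 -0.3059  0.059 ]
se [ 0.4172 -0.3061  0.059 ]
se [ 0.3932 -0.2211  0.059 ]
se [ 0.3964 -0.1599  0.059 ]
chk [ 0.39   -0.2042  0.066 ]
chk [ 0.3942 -0.1524  0.066 ]
chk [ 0.4379 -0.2084  0.066 ]
chk [ 0.4411 -0.1578  0.066 ]
slot [ 0.4007 -0.2937  0.059 ]
slot [ 0.4222 -0.2947  0.059 ]
head [ 0.3612 -0.3214  0.098 ]
head [ 0.4517 -0.3269  0.098 ]
```

Run:
```python
from h import *
plan([(.4138,-.2546,.075,113.6)])
```

```text
0.031, 0, 0.001, -0.005, 0.031, 0, 0.001, -0.005, 0.031, 0, 0.001, -0.005, 0.03, 0, 0, -0.005, 0, 0, 0, 0
end [ 0.4143 -0.2547  0.0754] 113.57
```

Call:
play_rows:
  series: [0, 0.002, 0.001, -0.01, 0.02, 0, 0, -0.005, 0.03, 0, 0, 0, 0.03, 0, 0, 0, 0.03, 0, 0, 0]
  jaw: 60
  squeeze: 25

```text
time_s: 3.12
tcp_pos: [0.415, -0.2516, 0.089]
eef_rot: [-117.1, 89.9, -3.2]
contact_force: [0.3, -0.5, 0.3]
gripper_width: 0.0599
```

Run:
```python
from h import *
s=st(); c=snap('wrist','w2'); print(proj(c,(s['tcp_pos'][0],s['tcp_pos'][1],.098),True))
c=c['img'];a=cv2.resize(c[140:300,130:390],None,fx=3,fy=3,interpolation=cv2.INTER_CUBIC)
cv2.imwrite('pics/w2z.png',a)
```

```text
{'time_s': 3.1167, 'joints': [-7.9578, 10.7649, -33.3549, -0.0118, -45.7786, -58.1251], 'tcp_pos': [0.415, -0.2516, 0.089], 'eef_rot': [-117.098, 89.898, -3.1891], 'contact_force': [0.2746, -0.5384, 0.3019], 'moment': [0.0602, -0.2559, 0.0064], 'gripper_width': 0.0599}
(np.float64(255.8329919157047), np.float64(250.61519323538852))
```

View pics/w2z.png

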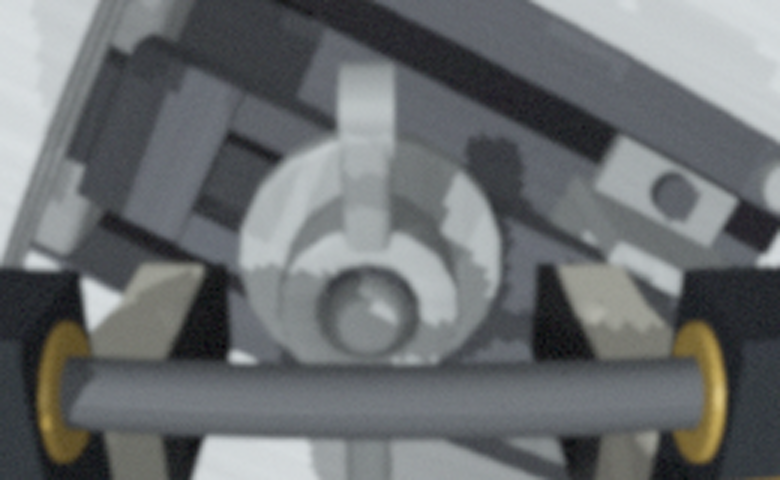

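Run:
```python
from h import *
c=load('w2'); print(onz(c,252.6,243.1,.098,True)); plan([(.4138,-.2546,.075,113.6)])
```

```text
[ 0.41136879 -0.25520133  0.098     ]
0.008, 0, -0.005, 0.004, 0, 0, 0, 0, 0, 0, 0, 0, 0, 0, 0, 0, 0, 0, 0, 0
end [ 0.4135 -0.255   0.0754] 113.6
```

Call:
play_rows:
  series: [0, 0.001, -0.003, 0.004, 0, 0.001, -0.001, 0, 0.008, 0, 0, 0, 0, 0, 0, 0, 0, 0, 0, 0]
  jaw: 0

```text
time_s: 3.58
tcp_pos: [0.415, -0.2566, 0.0823]
eef_rot: [-112.7, 89.9, 0.9]
contact_force: [0.1, 1.2, -2.0]
gripper_width: 0.0342
```

Call:
play_rows:
  series: [0, 0, 0, 0, 0, 0, 0, 0, 0, 0, 0, 0, 0, 0, 0, 0, 0, 0, 0, 0]

```text
time_s: 4.0
tcp_pos: [0.4149, -0.2567, 0.0822]
eef_rot: [-122.2, 90.0, -8.6]
contact_force: [-1.3, 4.1, 7.0]
gripper_width: 0.0342
```

Call:
play_rows:
  series: [-0.004, 0, 0, 0, -0.006, 0, 0, 0, -0.01, 0, 0, 0, -0.01, 0, 0, 0, 0, 0, 0, 0]
  squeeze: 40

```text
time_s: 4.42
tcp_pos: [0.4157, -0.2573, 0.1135]
eef_rot: [-138.8, 89.8, -25.2]
contact_force: [1.5, -1.3, -1.8]
gripper_width: 0.034
```

Run:
```python
from h import *
s=st(); c=snap('wrist','w3')
```

```text
{'time_s': 4.4167, 'joints': [-8.6181, 9.1809, -31.3498, 0.0638, -49.307, -57.8008], 'tcp_pos': [0.4157, -0.2573, 0.1135], 'eef_rot': [-138.8492, 89.8306, -25.2265], 'contact_force': [1.4567, -1.3163, -1.7799], 'moment': [0.0231, -0.2371, 0.025], 'gripper_width': 0.034}
```

View pics/w3.png

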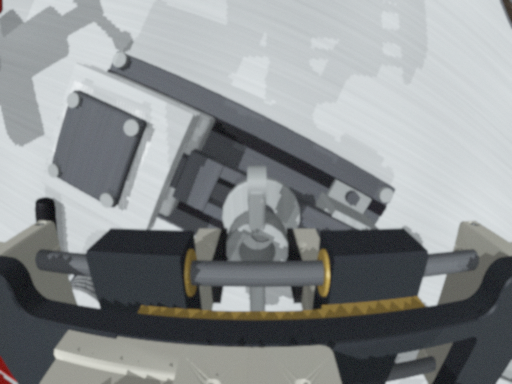

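Run:
```python
from h import *
c=load('top0')
for uv in [(220,240),(215,248),(230,252),(260,215),(185,250)]: print(uv,onz(c,*zz(*uv,85,95,4.2),0).round(3))
print(onz(c,*zz(155,160,85,95,4.2),.175))
d=load('side0')['img'][125:180,195:285]; cv2.imwrite('pics/s4.png',cv2.resize(d,None,fx=8,fy=8,interpolation=cv2.INTER_CUBIC))
d=load('side0'); print(onz(d,257,167,0),onz(d,206,178,.022),onz(d,237,181,.022),onz(d,204,156,.022),onz(d,238,156,.022),onz(d,250,185,.033))
plan([(.4157,-.2573,.16,113),(.46,-.02,.2,105),(.51,.38,.15,80)],dstep=.038)
```

```text
(220, 240) [0.657 0.347 0.   ]
(215, 248) [0.651 0.35  0.   ]
(230, 252) [0.647 0.339 0.   ]
(260, 215) [0.675 0.318 0.   ]
(185, 250) [0.65  0.372 0.   ]
[0.66586419 0.33978381 0.175     ]
[0.67436448 0.3353049  0.        ] [0.43176517 0.27507799 0.022     ] [0.55679498 0.22091046 0.022     ] [0.45162755 0.45105129 0.022     ] [0.60376023 0.41266784 0.022     ] [0.60028358 0.16465515 0.033     ]
-0.024, 0, 0, 0.005, -0.023, 0, 0, 0.005, -0.006, -0.019, 0.029, 0.02, -0.006, -0.019, 0.029, 0.02, -0.006, -0.018, 0.029, 0.02
-0.006, -0.017, 0.03, 0.02, -0.005, -0.017, 0.03, 0.02, -0.006, -0.016, 0.03, 0.02, -0.005, -0.016, 0.031, 0.02, 0.005, -0.014, 0.034, 0.04
0.004, -0.012, 0.034, 0.04, 0.005, -0.011, 0.035, 0.04, 0.004, -0.01, 0.035, 0.04, 0.005, -0.008, 0.036, 0.04, 0.004, -0.007, 0.036, 0.04
0.005, -0.005, 0.036, 0.04, 0.004, -0.004, 0.037, 0.04, 0.005, -0.002, 0.037, 0.04, 0.004, -0.001, 0.037, 0.04, 0.005, 0.001, 0.036, 0.04
end [0.5095 0.38   0.1496] 79.8
```

View pics/s4.png

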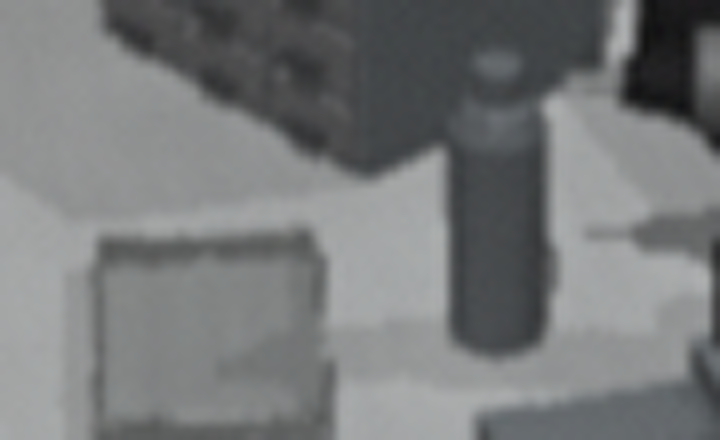

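Run:
```python
from h import *
c=load('top0')
for uv in [(77,157),(14,200),(0,190),(75,150)]: print(uv,onz(c,*uv,0).round(3))
plan([(.4157,-.2573,.16,113),(.46,-.02,.2,105),(.503,.3246,.12,80)],dstep=.038)
```

```text
(77, 157) [0.644 0.53  0.   ]
(14, 200) [0.515 0.714 0.   ]
(0, 190) [0.547 0.758 0.   ]
(75, 150) [0.666 0.537 0.   ]
-0.024, 0, 0, 0.005, -0.023, 0, 0, 0.005, -0.006, -0.019, 0.029, 0.02, -0.006, -0.019, 0.029, 0.02, -0.006, -0.018, 0.029, 0.02
-0.006, -0.017, 0.03, 0.02, -0.005, -0.017, 0.03, 0.02, -0.006, -0.016, 0.03, 0.02, -0.005, -0.016, 0.031, 0.02, 0.008, -0.013, 0.032, 0.044
0.008, -0.012, 0.033, 0.044, 0.008, -0.01, 0.033, 0.044, 0.008, -0.009, 0.034, 0.044, 0.008, -0.007, 0.034, 0.044, 0.008, -0.006, 0.034, 0.044
0.008, -0.004, 0.034, 0.044, 0.008, -0.003, 0.035, 0.044, 0.008, -0.001, 0.035, 0.044, 0.008, 0.001, 0.034, 0.044, 0, 0, 0, 0
end [0.503  0.3243 0.1196] 79.8
```

Run:
```python
from h import *
plan([(.4157,-.2573,.16,113),(.46,-.02,.2,113),(.503,.3246,.12,108)],dstep=.04)
```

```text
-0.024, 0, 0, 0.005, -0.023, 0, 0, 0.005, -0.006, -0.019, 0.029, 0, -0.006, -0.019, 0.029, 0, -0.006, -0.019, 0.029, 0
-0.006, -0.019, 0.028, 0, -0.005, -0.019, 0.029, 0, -0.006, -0.019, 0.028, 0, -0.005, -0.02, 0.029, 0, 0.009, -0.019, 0.033, 0.01
0.009, -0.019, 0.034, 0.01, 0.009, -0.019, 0.034, 0.01, 0.009, -0.018, 0.034, 0.01, 0.009, -0.018, 0.034, 0.01, 0.009, -0.018, 0.034, 0.01
0.009, -0.017, 0.034, 0.01, 0.008, -0.017, 0.035, 0.01, 0.009, -0.017, 0.035, 0.01, 0, 0, 0, 0, 0, 0, 0, 0
end [0.5028 0.3249 0.1196] 107.87
```

Call:
play_rows:
  series: [-0.024, 0, 0, 0.005, -0.023, 0, 0, 0.005, -0.006, -0.019, 0.029, 0, -0.006, -0.019, 0.029, 0, -0.006, -0.019, 0.029, 0]

```text
time_s: 4.88
tcp_pos: [0.4326, -0.1538, 0.1765]
eef_rot: [56.2, 90.0, 169.1]
contact_force: [1.1, 0.0, -2.5]
gripper_width: 0.034
```

Call:
play_rows:
  series: [-0.006, -0.019, 0.028, 0, -0.005, -0.019, 0.029, 0, -0.006, -0.019, 0.028, 0, -0.005, -0.02, 0.029, 0, 0.009, -0.019, 0.033, 0.01]

```text
time_s: 5.3
tcp_pos: [0.4655, 0.0202, 0.1916]
eef_rot: [-101.7, 89.8, 10.7]
contact_force: [2.2, 0.5, -1.9]
gripper_width: 0.0341
```

Call:
play_rows:
  series: [0.009, -0.019, 0.034, 0.01, 0.009, -0.019, 0.034, 0.01, 0.009, -0.018, 0.034, 0.01, 0.009, -0.018, 0.034, 0.01, 0.009, -0.018, 0.034, 0.01]

```text
time_s: 5.72
tcp_pos: [0.4873, 0.2119, 0.1436]
eef_rot: [116.7, 90.0, -133.7]
contact_force: [0.5, -0.3, -1.6]
gripper_width: 0.034
```

Call:
play_rows:
  series: [0.009, -0.017, 0.034, 0.01, 0.008, -0.017, 0.035, 0.01, 0.009, -0.017, 0.035, 0.01, 0, 0, 0, 0, 0, 0, 0, 0]

```text
time_s: 6.13
tcp_pos: [0.5015, 0.3264, 0.1163]
eef_rot: [123.1, 89.8, -128.9]
contact_force: [-0.0, -0.1, -2.1]
gripper_width: 0.034
```

Run:
```python
from h import *
s=st(); c=snap('wrist','w4'); plan([(.503,.3246,.019,108)])
```

```text
{'time_s': 6.1333, 'joints': [51.7513, 18.8173, -17.393, -0.0027, -53.9768, -123.7649], 'tcp_pos': [0.5015, 0.3264, 0.1163], 'eef_rot': [123.1063, 89.8129, -128.9088], 'contact_force': [-0.0404, -0.0916, -2.1257], 'moment': [-0.0742, -0.0767, 0.0213], 'gripper_width': 0.034}
0.033, 0, 0, 0, 0.032, -0.001, -0.001, 0, 0.033, 0, 0, 0, 0, 0, 0, 0, 0, 0, 0, 0
end [0.5027 0.3245 0.0189] 107.93
```

View pics/w4.png

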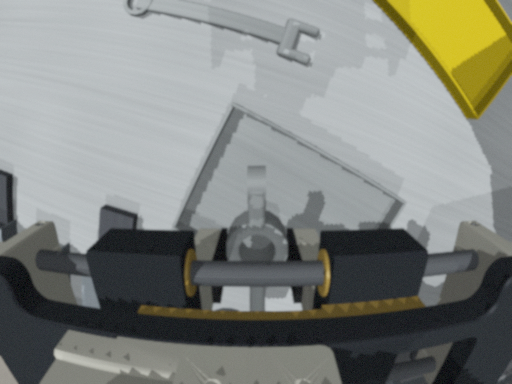

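Run:
```python
from h import *
c=load('w4')
for uv in [(237,105),(180,222),(403,203)]: print(onz(c,*uv,.022,True).round(3))
```

```text
[0.429 0.286 0.022]
[0.547 0.266 0.022]
[0.463 0.465 0.022]
```

Call:
play_rows:
  series: [0.033, 0, 0.004, 0, 0.033, 0, 0, 0, 0.022, 0, 0, 0, 0.009, 0, 0, 0, 0, 0, 0, 0]

```text
time_s: 6.6
tcp_pos: [0.5, 0.3268, 0.0196]
eef_rot: [122.1, 89.8, -130.1]
contact_force: [-0.2, -0.2, -2.4]
gripper_width: 0.0341
```

Call:
play_rows:
  series: [0, 0, 0, 0, 0, 0, 0, 0, 0, 0, 0, 0, 0, 0, 0, 0, 0, 0, 0, 0]
  jaw: 54

```text
time_s: 7.02
tcp_pos: [0.5015, 0.3296, 0.0228]
eef_rot: [-59.3, 89.9, 48.5]
contact_force: [1.2, -0.4, -0.0]
gripper_width: 0.0472
```

Run:
```python
from h import *
s=st(); c=snap('wrist','w5')
```

```text
{'time_s': 7.0167, 'joints': [51.9591, 25.1257, -22.5239, 0.0113, -42.2229, -124.0972], 'tcp_pos': [0.5015, 0.3296, 0.0228], 'eef_rot': [-59.3256, 89.8722, 48.5447], 'contact_force': [1.1649, -0.3946, -0.0209], 'moment': [0.1085, -0.1579, -0.0148], 'gripper_width': 0.0472}
```

View pics/w5.png

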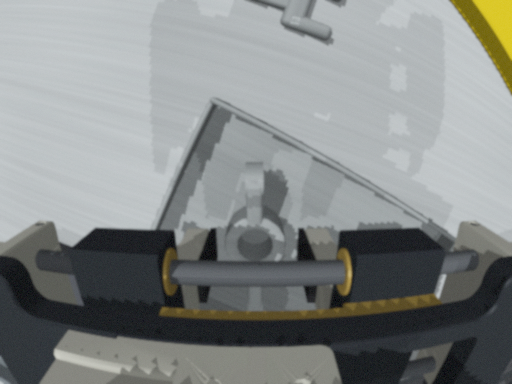

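Run:
```python
from h import *
plan([(.5015,.3296,.14,108),(.46,-.02,.2,145),(.4132,-.2548,.14,177)],dstep=.04)
```

```text
-0.039, 0, 0, -0.001, -0.039, 0, 0, -0.001, -0.039, 0, 0, -0.001, -0.007, 0.016, -0.035, -0.072, -0.007, 0.019, -0.034, -0.072
-0.007, 0.021, -0.033, -0.072, -0.007, 0.024, -0.031, -0.072, -0.006, 0.026, -0.029, -0.072, -0.007, 0.028, -0.028, -0.072, -0.006, 0.03, -0.025, -0.072
-0.007, 0.031, -0.024, -0.072, -0.006, 0.033, -0.021, -0.072, 0.009, 0.031, -0.014, -0.079, 0.008, 0.032, -0.011, -0.079, 0.009, 0.033, -0.008, -0.079
0.008, 0.034, -0.006, -0.079, 0.009, 0.034, -0.003, -0.079, 0.008, 0.035, 0, -0.079, 0.009, 0.034, 0.002, -0.079, 0, 0, 0, 0
end [ 0.413  -0.2545  0.1395] 176.86
```

Call:
play_rows:
  series: [-0.039, 0, 0, -0.001, -0.039, 0, 0, -0.001, -0.039, 0, 0, -0.001, -0.007, 0.016, -0.035, -0.072, -0.007, 0.019, -0.034, -0.072]

```text
time_s: 7.48
tcp_pos: [0.4928, 0.2536, 0.1553]
eef_rot: [-74.5, 89.7, 42.1]
contact_force: [-0.7, -1.0, -0.8]
gripper_width: 0.0474
```

Call:
play_rows:
  series: [-0.007, 0.021, -0.033, -0.072, -0.007, 0.024, -0.031, -0.072, -0.006, 0.026, -0.029, -0.072, -0.007, 0.028, -0.028, -0.072, -0.006, 0.03, -0.025, -0.072]
  jaw: 100

```text
time_s: 7.9
tcp_pos: [0.4677, 0.056, 0.1865]
eef_rot: [-112.1, 89.9, 25.0]
contact_force: [1.2, 0.5, 0.7]
gripper_width: 0.075
```

Call:
play_rows:
  series: [-0.007, 0.031, -0.024, -0.072, -0.006, 0.033, -0.021, -0.072, 0.009, 0.031, -0.014, -0.079, 0.008, 0.032, -0.011, -0.079, 0.009, 0.033, -0.008, -0.079]

```text
time_s: 8.32
tcp_pos: [0.4398, -0.1216, 0.1732]
eef_rot: [-151.4, 89.9, 7.5]
contact_force: [0.4, 0.9, -0.2]
gripper_width: 0.0876
```

Call:
play_rows:
  series: [0.008, 0.034, -0.006, -0.079, 0.009, 0.034, -0.003, -0.079, 0.008, 0.035, 0, -0.079, 0.009, 0.034, 0.002, -0.079, 0, 0, 0, 0]

```text
time_s: 8.73
tcp_pos: [0.4104, -0.2587, 0.1371]
eef_rot: [-1.7, 89.9, 175.3]
contact_force: [0.7, 0.1, 0.3]
gripper_width: 0.0876
```

Run:
```python
from h import *
s=st(); c=snap('wrist','w6'); snap('top','t6')
c=c['img'];a=cv2.resize(c[80:280,110:380],None,fx=2.96,fy=2.96,interpolation=cv2.INTER_CUBIC)
cv2.imwrite('pics/w6z.png',a)
```

```text
{'time_s': 8.7333, 'joints': [-8.9234, 7.3673, -29.8346, 0.0128, -52.9356, 5.914], 'tcp_pos': [0.4104, -0.2587, 0.1371], 'eef_rot': [-1.6619, 89.8621, 175.3364], 'contact_force': [0.7283, 0.1338, 0.2534], 'moment': [0.0377, -0.0869, 0.025], 'gripper_width': 0.0876}
```

View pics/w6z.png

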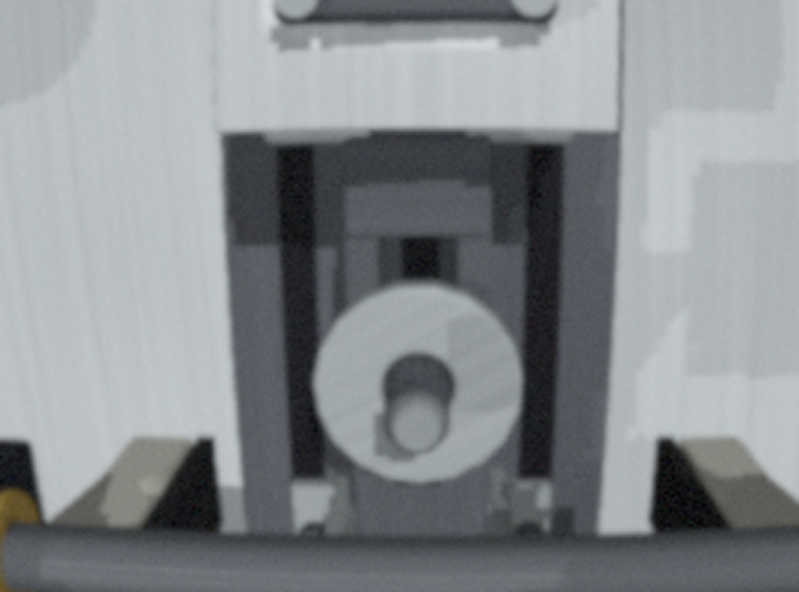

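View pics/t6.png

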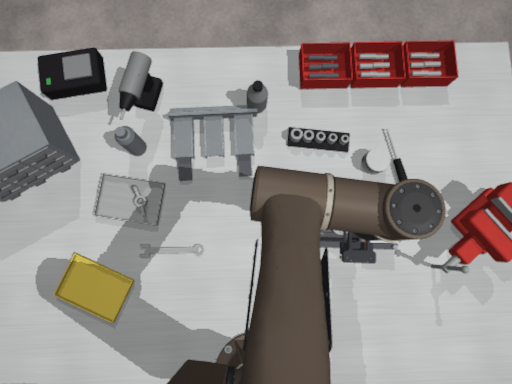

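Run:
```python
from h import *
c=load('w6')
def p(n,u,v,z): print(n,onz(c,*zz(u,v,110,80,2.96),z,True).round(4))
p('washer',418,382,.069);p('wl',313,382,.069);p('wr',523,382,.069);p('stud',416,422,.098)
p('strapL',345,210,.059);p('strapR',491,212,.059);p('L2',340,275,.059);p('R2',523,275,.059)
p('slotend',420,237,.059);p('noseend',420,182,.059);p('headL',222,131,.098);p('headR',612,131,.098)
s=st(); plan([(.4132,-.2548,.057,177)])
```

```text
washer [ 0.4136 -0.256   0.069 ]
wl [ 0.4425 -0.2574  0.069 ]
wr [ 0.3848 -0.2544  0.069 ]
stud [ 0.4136 -0.2558  0.098 ]
strapL [ 0.431  -0.3029  0.059 ]
strapR [ 0.3913 -0.3003  0.059 ]
L2 [ 0.4338 -0.2849  0.059 ]
R2 [ 0.3831 -0.2822  0.059 ]
slotend [ 0.411  -0.2943  0.059 ]
noseend [ 0.4102 -0.3094  0.059 ]
headL [ 0.4539 -0.3285  0.098 ]
headR [ 0.3653 -0.3236  0.098 ]
{'time_s': 8.8333, 'joints': [-8.5799, 7.2211, -29.8242, -0.0028, -53.0012, 5.2122], 'tcp_pos': [0.4117, -0.2561, 0.1383], 'eef_rot': [-7.9697, 89.9534, 168.661], 'contact_force': [-0.7551, 1.0705, -0.1841], 'moment': [0.1499, -0.0968, -0.0083], 'gripper_width': 0.0873}
0.027, 0, 0, -0.002, 0.027, -0.001, -0.001, -0.002, 0.027, 0, 0, -0.002, 0, 0, 0, 0, 0, 0, 0, 0
end [ 0.4128 -0.2551  0.0573] 176.97
```

Call:
play_rows:
  series: [0.02, 0, -0.002, 0, 0.025, 0, 0, 0, 0.025, 0, 0, 0, 0.011, 0, 0, 0, 0, 0, 0, 0]

```text
time_s: 9.25
tcp_pos: [0.4134, -0.2536, 0.0558]
eef_rot: [-11.6, 89.8, 165.2]
contact_force: [-0.1, -0.7, 0.5]
gripper_width: 0.0876
```

Call:
play_rows:
  series: [0, 0, 0, 0, 0, 0, 0, 0, 0, 0, 0, 0, 0, 0, 0, 0, 0, 0, 0, 0]
  jaw: 0
  squeeze: 30

```text
time_s: 9.67
tcp_pos: [0.4151, -0.2551, 0.0584]
eef_rot: [173.1, 89.9, -10.0]
contact_force: [1.1, 0.1, 0.3]
gripper_width: 0.0597
```

Call:
play_rows:
  series: [0, 0, 0, 0, 0, 0, 0, 0, 0, 0, 0, 0, -0.006, 0, 0, 0, -0.01, 0, 0, 0]

```text
time_s: 10.08
tcp_pos: [0.4135, -0.2549, 0.0731]
eef_rot: [-13.1, 89.9, 163.7]
contact_force: [0.6, -0.5, -1.0]
gripper_width: 0.0569
```

Run:
```python
from h import *
s=st(); c=snap('wrist','w7')
```

```text
{'time_s': 10.0833, 'joints': [-8.4064, 12.2279, -34.1479, -0.0281, -43.765, 5.2444], 'tcp_pos': [0.4135, -0.2549, 0.0731], 'eef_rot': [-13.0826, 89.8579, 163.7352], 'contact_force': [0.6349, -0.5402, -1.0261], 'moment': [0.0799, -0.0584, -0.0022], 'gripper_width': 0.0569}
```

View pics/w7.png

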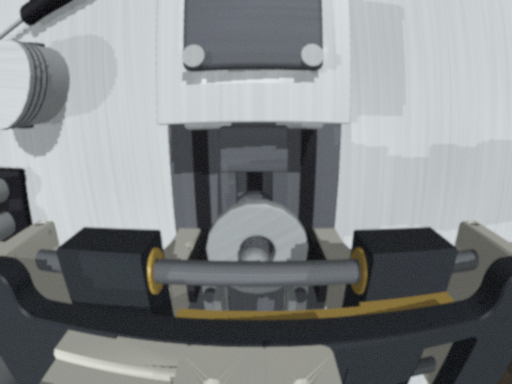

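Run:
```python
from h import *
plan([(.4135,-.2549,.15,177),(.46,-.02,.19,175),(.517,.402,.11,170)],dstep=.04)
```

```text
-0.037, 0, 0.001, -0.001, -0.038, 0, 0, -0.001, -0.006, -0.034, -0.005, 0.005, -0.006, -0.034, -0.005, 0.005, -0.006, -0.034, -0.004, 0.005
-0.005, -0.034, -0.004, 0.005, -0.006, -0.034, -0.004, 0.005, -0.005, -0.034, -0.004, 0.005, -0.006, -0.034, -0.004, 0.005, 0.007, -0.039, -0.002, 0.008
0.007, -0.039, -0.001, 0.008, 0.007, -0.039, -0.001, 0.008, 0.007, -0.039, -0.001, 0.008, 0.007, -0.039, -0.001, 0.008, 0.008, -0.038, 0, 0.008
0.007, -0.039, 0, 0.008, 0.008, -0.038, 0, 0.008, 0.007, -0.039, 0.001, 0.008, 0.008, -0.038, 0.001, 0.008, 0.007, -0.039, 0.001, 0.008
end [0.5172 0.4024 0.1103] 169.92
```

Call:
play_rows:
  series: [-0.037, 0, 0.001, -0.001, -0.038, 0, 0, -0.001, -0.006, -0.034, -0.005, 0.005, -0.006, -0.034, -0.005, 0.005, -0.006, -0.034, -0.004, 0.005]

```text
time_s: 10.55
tcp_pos: [0.4333, -0.1533, 0.1674]
eef_rot: [-159.9, 89.9, 16.1]
contact_force: [0.8, 0.0, -2.2]
gripper_width: 0.0571
```

Call:
play_rows:
  series: [-0.005, -0.034, -0.004, 0.005, -0.006, -0.034, -0.004, 0.005, -0.005, -0.034, -0.004, 0.005, -0.006, -0.034, -0.004, 0.005, 0.007, -0.039, -0.002, 0.008]

```text
time_s: 10.97
tcp_pos: [0.4663, 0.0207, 0.1838]
eef_rot: [-159.9, 89.8, 14.6]
contact_force: [1.9, 0.7, -1.8]
gripper_width: 0.0571
```

Call:
play_rows:
  series: [0.007, -0.039, -0.001, 0.008, 0.007, -0.039, -0.001, 0.008, 0.007, -0.039, -0.001, 0.008, 0.007, -0.039, -0.001, 0.008, 0.008, -0.038, 0, 0.008]

```text
time_s: 11.38
tcp_pos: [0.4905, 0.2134, 0.1454]
eef_rot: [-121.3, 90.0, 50.9]
contact_force: [1.0, -1.1, -1.8]
gripper_width: 0.0571
```

Call:
play_rows:
  series: [0.007, -0.039, 0, 0.008, 0.008, -0.038, 0, 0.008, 0.007, -0.039, 0.001, 0.008, 0.008, -0.038, 0.001, 0.008, 0.007, -0.037, 0.001, 0.008]

```text
time_s: 11.8
tcp_pos: [0.5163, 0.4024, 0.1076]
eef_rot: [51.2, 89.9, -138.9]
contact_force: [0.1, -0.5, -0.2]
gripper_width: 0.0571
```

Call:
play_rows:
  series: [0.01, 0, 0, 0, 0, 0, 0, 0, 0, 0, 0, 0, 0, 0, 0, 0, 0, 0, 0, 0]

```text
time_s: 12.22
tcp_pos: [0.5169, 0.4, 0.0995]
eef_rot: [-122.4, 89.9, 47.5]
contact_force: [0.8, -0.1, -1.0]
gripper_width: 0.0573
```

Run:
```python
from h import *
s=st(); c=snap('wrist','w8'); plan([(.517,.404,.012,170)])
for xy in [(.429,.286),(.463,.465),(.5874,.4425)]: print(proj(c,(*xy,.022),True))
```

```text
{'time_s': 12.2167, 'joints': [54.7993, 24.2811, -11.2923, 0.0078, -54.377, -64.9341], 'tcp_pos': [0.5169, 0.4, 0.0995], 'eef_rot': [-122.3761, 89.9499, 47.4937], 'contact_force': [0.8438, -0.0927, -0.952], 'moment': [0.1068, -0.0441, 0.0368], 'gripper_width': 0.0573}
0.029, -0.001, 0, -0.001, 0.029, -0.001, 0, -0.001, 0.03, -0.002, 0.001, -0.001, 0, 0, 0, 0, 0, 0, 0, 0
end [0.5167 0.4042 0.0116] 170.04
(np.float64(338.20533415433283), np.float64(49.58489596721171))
(np.float64(325.2052490567338), np.float64(258.1289645862883))
(np.float64(187.83461437482842), np.float64(257.77486436128845))
```

View pics/w8.png

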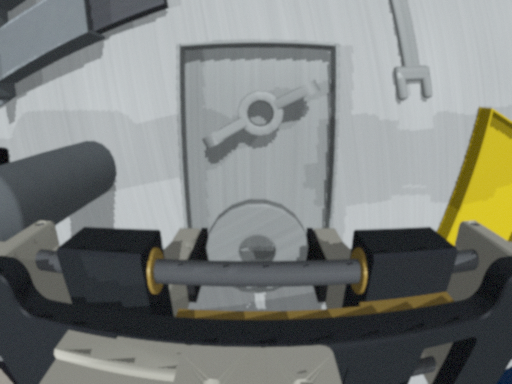

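Call:
play_rows:
  series: [0.03, 0, 0, 0, 0.03, -0.002, 0, 0, 0.022, 0, 0, 0, 0.009, 0, 0, 0, 0, 0, 0, 0]

```text
time_s: 12.68
tcp_pos: [0.5163, 0.401, 0.0059]
eef_rot: [61.9, 89.8, -128.3]
contact_force: [-0.7, 0.3, -2.1]
gripper_width: 0.0573
```

Call:
play_rows:
  series: [0.002, 0, 0, 0, 0, 0, 0, 0, 0, 0, 0, 0, 0, 0, 0, 0, 0, 0, 0, 0]

```text
time_s: 13.1
tcp_pos: [0.5173, 0.4031, 0.0067]
eef_rot: [-117.2, 89.9, 52.7]
contact_force: [-1.0, -1.0, -1.9]
gripper_width: 0.0571
```

Call:
play_rows:
  series: [0.002, 0, 0, 0, 0, 0, 0, 0, 0, 0, 0, 0, 0, 0, 0, 0, 0, 0, 0, 0]

```text
time_s: 13.52
tcp_pos: [0.517, 0.4027, 0.0035]
eef_rot: [67.5, 90.0, -122.5]
contact_force: [0.5, 0.7, -2.1]
gripper_width: 0.0575
```

Call:
play_rows:
  series: [0, 0, 0, 0, 0, 0, 0, 0, 0, 0, 0, 0, 0, 0, 0, 0, 0, 0, 0, 0]
  jaw: 78

```text
time_s: 13.93
tcp_pos: [0.5171, 0.4027, 0.0037]
eef_rot: [-124.3, 90.0, 45.6]
contact_force: [0.1, 0.2, -0.1]
gripper_width: 0.0679
```

Run:
```python
from h import *
s=st(); plan([(.516,.402,.14,170),(.46,-.02,.2,175),(.4138,-.256,.15,176.8)],dstep=.04)
```

```text
{'time_s': 13.9333, 'joints': [54.9312, 30.5825, -15.681, 0.0043, -43.7187, -65.0161], 'tcp_pos': [0.5171, 0.4027, 0.0037], 'eef_rot': [-124.3345, 89.9819, 45.5838], 'contact_force': [0.0802, 0.1508, -0.0815], 'moment': [0.0844, -0.0208, 0.0123], 'gripper_width': 0.0679}
-0.034, 0, 0, 0, -0.034, 0, 0, 0, -0.034, 0, 0, 0, -0.034, 0.001, 0.001, 0, -0.005, 0.039, -0.002, -0.008
-0.006, 0.039, -0.001, -0.008, -0.005, 0.039, -0.001, -0.008, -0.006, 0.039, -0.001, -0.008, -0.005, 0.039, 0, -0.008, -0.006, 0.038, 0, -0.008
-0.005, 0.039, 0, -0.008, -0.006, 0.038, 0, -0.008, -0.005, 0.039, 0.001, -0.008, -0.006, 0.038, 0.001, -0.008, -0.005, 0.038, 0.001, -0.008
0.007, 0.034, 0.004, -0.005, 0.007, 0.034, 0.004, -0.005, 0.007, 0.034, 0.004, -0.005, 0.007, 0.034, 0.004, -0.005, 0.007, 0.034, 0.004, -0.005
0.007, 0.035, 0.004, -0.005, 0.008, 0.034, 0.005, -0.005, 0, 0, 0, 0, 0, 0, 0, 0, 0, 0, 0, 0
end [ 0.4139 -0.2558  0.1497] 176.97
```

Call:
play_rows:
  series: [-0.034, 0, 0, 0, -0.034, 0, 0, 0, -0.034, 0, 0, 0, -0.034, 0.001, 0.001, 0, -0.005, 0.039, -0.002, -0.008]

```text
time_s: 14.35
tcp_pos: [0.5147, 0.3695, 0.1513]
eef_rot: [-130.4, 89.3, 40.3]
contact_force: [2.8, 0.3, 2.0]
gripper_width: 0.0681
```

Call:
play_rows:
  series: [-0.006, 0.039, -0.001, -0.008, -0.005, 0.039, -0.001, -0.008, -0.006, 0.039, -0.001, -0.008, -0.005, 0.039, 0, -0.008, -0.006, 0.038, 0, -0.008]

```text
time_s: 14.77
tcp_pos: [0.4838, 0.169, 0.1729]
eef_rot: [-127.7, 90.0, 45.0]
contact_force: [1.0, -0.8, -1.2]
gripper_width: 0.0683
```

Call:
play_rows:
  series: [-0.005, 0.039, 0, -0.008, -0.006, 0.038, 0, -0.008, -0.005, 0.039, 0.001, -0.008, -0.006, 0.038, 0.001, -0.008, -0.005, 0.038, 0.001, -0.008]

```text
time_s: 15.18
tcp_pos: [0.4594, -0.0213, 0.2004]
eef_rot: [-156.9, 89.9, 18.1]
contact_force: [1.3, 0.1, -0.5]
gripper_width: 0.0687
```

Call:
play_rows:
  series: [0.007, 0.034, 0.004, -0.005, 0.007, 0.034, 0.004, -0.005, 0.007, 0.034, 0.004, -0.005, 0.007, 0.034, 0.004, -0.005, 0.007, 0.034, 0.004, -0.005]

```text
time_s: 15.6
tcp_pos: [0.4263, -0.1891, 0.1648]
eef_rot: [-178.2, 89.9, -1.8]
contact_force: [1.1, 0.3, -0.7]
gripper_width: 0.0681
```

Call:
play_rows:
  series: [0.007, 0.035, 0.004, -0.005, 0.008, 0.034, 0.005, -0.005, 0, 0, 0, 0, 0, 0, 0, 0, 0, 0, 0, 0]

```text
time_s: 16.02
tcp_pos: [0.4136, -0.256, 0.1497]
eef_rot: [-176.3, 90.0, 0.6]
contact_force: [-0.2, -0.3, -0.3]
gripper_width: 0.0681
```

Run:
```python
from h import *
s=st(); c=snap('wrist','w9'); t=snap('top','t9')
c=c['img'];a=cv2.resize(c[80:280,110:380],None,fx=2.96,fy=2.96,interpolation=cv2.INTER_CUBIC)
cv2.imwrite('pics/w9z.png',a)
cv2.imwrite('pics/t9z.png',cv2.resize(t['img'][95:225,85:275],None,fx=3,fy=3))
```

```text
{'time_s': 16.0167, 'joints': [-8.5302, 6.606, -28.8169, -0.0012, -54.5713, 5.4273], 'tcp_pos': [0.4136, -0.256, 0.1497], 'eef_rot': [-176.2741, 89.9941, 0.6224], 'contact_force': [-0.1602, -0.3129, -0.3349], 'moment': [0.076, -0.0531, -0.002], 'gripper_width': 0.0681}
```

View pics/w9z.png

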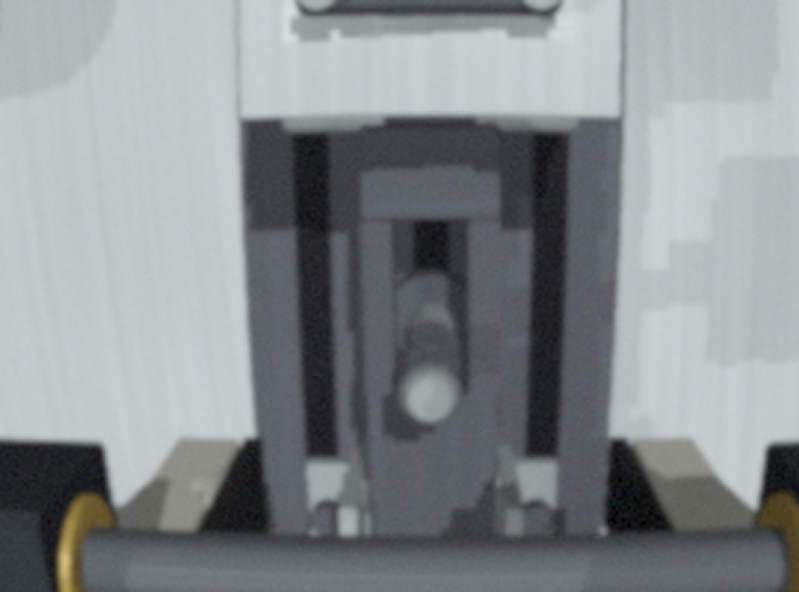

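View pics/t9z.png

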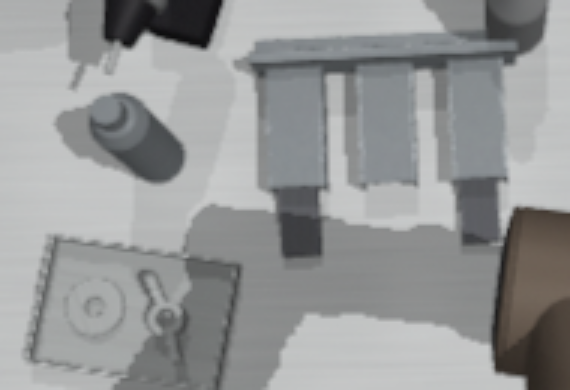

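Run:
```python
from h import *
c=load('w9')
def p(n,u,v,z): print(n,onz(c,*zz(u,v,110,80,2.96),z,True).round(4))
p('stud',430,395,.098)
p('L',361,200,.059);p('R',499,200,.059);p('L3',375,440,.059);p('R3',499,440,.059);p('tailR',499,500,.059);p('tailL',373,500,.059)
p('slotL',393,225,.059);p('slotR',469,225,.059);p('slotend',430,219,.059);p('nosestep',430,167,.059)
s=st(); M=R.from_euler('xyz',s['eef_rot'],degrees=True).as_matrix(); print(np.degrees(np.arctan2(M[1,2],M[0,2])))
```

```text
stud [ 0.4136 -0.2554  0.098 ]
L [ 0.431  -0.3012  0.059 ]
R [ 0.3916 -0.2991  0.059 ]
L3 [ 0.4323 -0.2272  0.059 ]
R3 [ 0.394  -0.2251  0.059 ]
tailR [ 0.3946 -0.2043  0.059 ]
tailL [ 0.4346 -0.2065  0.059 ]
slotL [ 0.4223 -0.2934  0.059 ]
slotR [ 0.4005 -0.2923  0.059 ]
slotend [ 0.4116 -0.2946  0.059 ]
nosestep [ 0.4108 -0.3096  0.059 ]
{'time_s': 16.1167, 'joints': [-8.4169, 6.5639, -28.8144, 0.0007, -54.57, 5.4384], 'tcp_pos': [0.4142, -0.2552, 0.15], 'eef_rot': [173.8969, 89.9483, -9.0812], 'contact_force': [-0.5511, 0.313, 0.1019], 'moment': [0.1326, -0.1055, -0.0317], 'gripper_width': 0.0683}
177.02193800872118
```

Call:
play_rows:
  series: [0.025, 0.004, 0.001, 0, 0.03, 0, 0, 0, 0.03, 0, 0, 0, 0.02, 0, 0, 0, 0.004, 0, 0, 0]

```text
time_s: 16.53
tcp_pos: [0.411, -0.2582, 0.0379]
eef_rot: [-12.6, 89.7, 164.5]
contact_force: [-0.5, 0.9, -0.1]
gripper_width: 0.0683
```

Call:
play_rows:
  series: [0, 0, 0, 0, 0, 0, 0, 0, 0, 0, 0, 0, 0, 0, 0, 0, 0, 0, 0, 0]
  jaw: 0
  squeeze: 20

```text
time_s: 16.95
tcp_pos: [0.4137, -0.2599, 0.0418]
eef_rot: [171.7, 89.8, -11.3]
contact_force: [3.6, -0.9, -0.5]
gripper_width: 0.0405
```

Call:
play_rows:
  series: [0, 0, 0, 0, 0, 0, 0, 0, -0.001, 0, 0, 0, -0.001, 0, 0, 0, 0, 0, 0, 0]
  squeeze: 58

```text
time_s: 17.37
tcp_pos: [0.4119, -0.2596, 0.0423]
eef_rot: [-23.5, 89.9, 153.4]
contact_force: [0.8, -0.0, -5.7]
gripper_width: 0.0391
```

Run:
```python
from h import *
s=st()
```

```text
{'time_s': 17.3667, 'joints': [-9.041, 14.9689, -35.8967, -0.0256, -39.1856, 5.9986], 'tcp_pos': [0.4119, -0.2596, 0.0423], 'eef_rot': [-23.4911, 89.9462, 153.4467], 'contact_force': [0.7813, -0.0056, -5.6957], 'moment': [0.0207, -0.2833, 0.0304], 'gripper_width': 0.0391}
```

Call:
play_rows:
  series: [0, -0.004, 0, 0, 0, -0.006, 0, 0, 0, -0.006, 0, 0, 0, -0.006, 0, 0, 0, -0.004, 0, 0]

```text
time_s: 17.78
tcp_pos: [0.4135, -0.2329, 0.0424]
eef_rot: [-14.7, 90.0, 162.2]
contact_force: [0.2, -0.2, -6.8]
gripper_width: 0.0393
```

Call:
play_rows:
  series: [0, 0, 0, 0, 0, 0, 0, 0, 0, 0, 0, 0, 0, 0, 0, 0, 0, 0, 0, 0]

```text
time_s: 18.2
tcp_pos: [0.4139, -0.234, 0.0425]
eef_rot: [-3.4, 90.0, 173.6]
contact_force: [0.6, 0.6, -7.0]
gripper_width: 0.0393
```

Run:
```python
from h import *
s=st(); c=snap('wrist','w10')['img']
a=cv2.resize(c[80:280,110:380],None,fx=2.96,fy=2.96,interpolation=cv2.INTER_CUBIC)
cv2.imwrite('pics/w10z.png',a)
```

```text
{'time_s': 18.2, 'joints': [-5.6893, 13.9858, -37.3496, -0.0001, -38.6682, 2.6385], 'tcp_pos': [0.4139, -0.234, 0.0425], 'eef_rot': [-3.3688, 89.9964, 173.5803], 'contact_force': [0.562, 0.6115, -6.9929], 'moment': [-0.0719, -0.0053, -0.0192], 'gripper_width': 0.0393}
```

View pics/w10z.png

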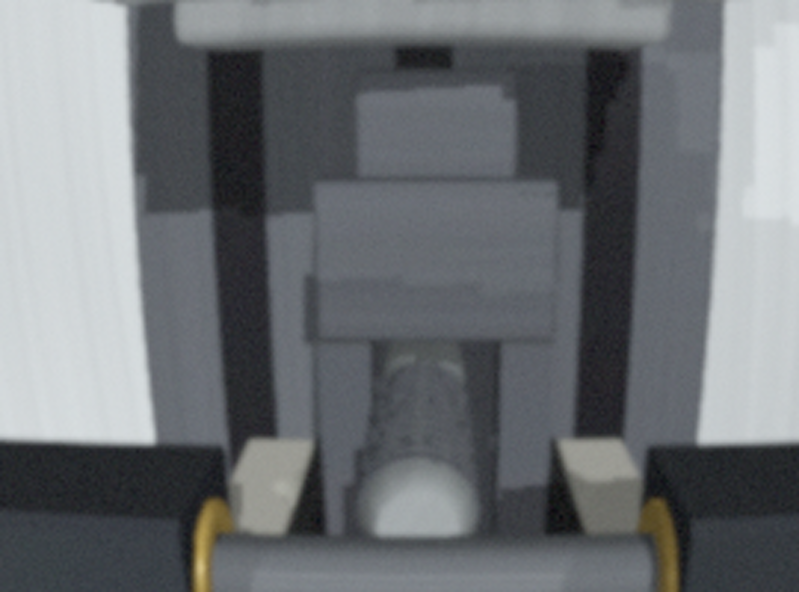

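Call:
play_rows:
  series: [-0.005, 0, 0, 0, -0.01, 0, 0, 0, -0.01, 0, 0, 0, -0.01, 0, 0, 0, -0.01, 0, 0, 0]

```text
time_s: 18.67
tcp_pos: [0.4137, -0.2339, 0.0883]
eef_rot: [-4.4, 90.0, 172.5]
contact_force: [0.9, -0.1, -7.7]
gripper_width: 0.0393
```

Call:
play_rows:
  series: [-0.01, 0, 0, 0, -0.01, 0, 0, 0, -0.015, 0, 0, 0, -0.015, 0, 0, 0, 0, 0, 0, 0]

```text
time_s: 19.08
tcp_pos: [0.4155, -0.2344, 0.1406]
eef_rot: [167.4, 89.7, -15.6]
contact_force: [0.4, -0.5, -6.8]
gripper_width: 0.0395
```

Run:
```python
from h import *
s=st(); c=snap('wrist','w11'); snap('side','s11')
```

```text
{'time_s': 19.0833, 'joints': [-5.6853, 6.1204, -30.8046, 0.0609, -52.797, 2.6341], 'tcp_pos': [0.4155, -0.2344, 0.1406], 'eef_rot': [167.4264, 89.7178, -15.5881], 'contact_force': [0.3617, -0.4852, -6.8105], 'moment': [-0.0907, -0.3591, 0.0147], 'gripper_width': 0.0395}
```

View pics/w11.png

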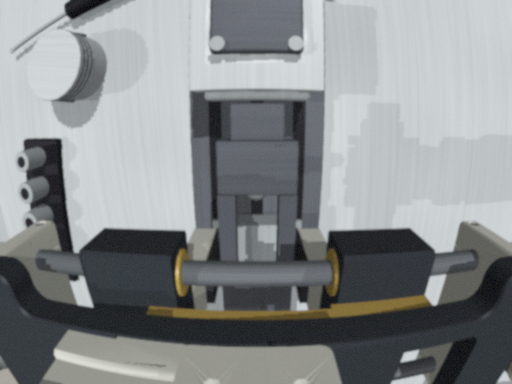

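View pics/s11.png

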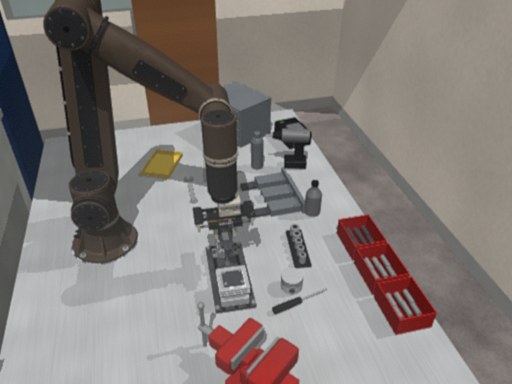

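Run:
```python
from h import *
plan([(.4145,-.2344,.15,177,1),(.45,-.14,.16,205,1),(.53,.105,.14,272.3,1)],dstep=.035,start=(.4145,-.2344,.1395,177))
c=load('top0')
print(onz(c,142,250,0),onz(c,203,250,0))
```

```text
-0.01, 0, 0, 0, -0.002, -0.019, -0.006, -0.098, -0.002, -0.019, -0.008, -0.098, -0.002, -0.018, -0.01, -0.098, -0.002, -0.016, -0.011, -0.098
-0.002, -0.015, -0.013, -0.098, 0.002, -0.016, -0.015, -0.098, 0.002, -0.014, -0.016, -0.098, 0.002, -0.013, -0.017, -0.098, 0.002, -0.011, -0.019, -0.098
0.001, -0.009, -0.02, -0.098, 0.002, -0.007, -0.02, -0.098, 0.001, -0.005, -0.021, -0.098, 0.002, -0.003, -0.021, -0.098, 0.001, 0, -0.021, -0.098
0.002, 0.001, -0.022, -0.098, 0.001, 0.004, -0.021, -0.098, 0.002, 0.006, -0.021, -0.098, 0, 0, 0, 0, 0, 0, 0, 0
end [0.5304 0.1054 0.1395] 272.45
[0.35671538 0.32564223 0.        ] [0.35238513 0.14461479 0.        ]
```

Call:
play_rows:
  series: [-0.01, 0, 0, 0, -0.002, -0.019, -0.006, -0.098, -0.002, -0.019, -0.008, -0.098, -0.002, -0.018, -0.01, -0.098, -0.002, -0.016, -0.011, -0.098]

```text
time_s: 19.6
tcp_pos: [0.4419, -0.1576, 0.1553]
eef_rot: [-22.4, 89.9, 177.3]
contact_force: [0.4, 0.4, -7.6]
gripper_width: 0.0394
```

Call:
play_rows:
  series: [-0.002, -0.015, -0.013, -0.098, 0.002, -0.016, -0.015, -0.098, 0.002, -0.014, -0.016, -0.098, 0.002, -0.013, -0.017, -0.098, 0.002, -0.011, -0.019, -0.098]

```text
time_s: 20.02
tcp_pos: [0.4753, -0.0566, 0.1491]
eef_rot: [-37.7, 89.9, -169.9]
contact_force: [-0.5, 0.1, -6.9]
gripper_width: 0.0393
```

Call:
play_rows:
  series: [0.001, -0.009, -0.02, -0.098, 0.002, -0.007, -0.02, -0.098, 0.001, -0.005, -0.021, -0.098, 0.002, -0.003, -0.021, -0.098, 0.001, 0, -0.021, -0.098]

```text
time_s: 20.43
tcp_pos: [0.5088, 0.0449, 0.1419]
eef_rot: [-56.4, 89.9, -160.5]
contact_force: [0.3, -0.8, -7.2]
gripper_width: 0.0393
```

Call:
play_rows:
  series: [0.002, 0.001, -0.022, -0.098, 0.001, 0.004, -0.021, -0.098, 0.002, 0.006, -0.021, -0.098, 0, 0, 0, 0, 0, 0, 0, 0]

```text
time_s: 20.85
tcp_pos: [0.5298, 0.1066, 0.1367]
eef_rot: [-64.1, 89.9, -151.6]
contact_force: [-0.4, 0.5, -7.0]
gripper_width: 0.0391
```

```bash
cat >> h.py <<'E'
def yaw():
    s=get_state(); M=R.from_euler('xyz',s['eef_rot'],degrees=True).as_matrix(); return np.degrees(np.arctan2(M[1,2],M[0,2]))
E
python3 - <<'E'
from h import *
s=st(); print(yaw()); c=snap('wrist','w12'); snap('top','t12')
E
```

```text
{'time_s': 20.85, 'joints': [32.1596, 12.5007, -23.3327, -0.0093, -54.2817, 60.3254], 'tcp_pos': [0.5298, 0.1066, 0.1367], 'eef_rot': [-64.0877, 89.8846, -151.6082], 'contact_force': [-0.4179, 0.5311, -6.973], 'moment': [-0.1065, -0.0468, -0.025], 'gripper_width': 0.0391}
-87.5204590676778
```

View pics/w12.png

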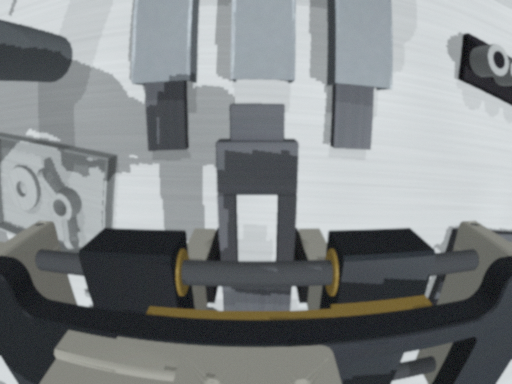

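View pics/t12.png

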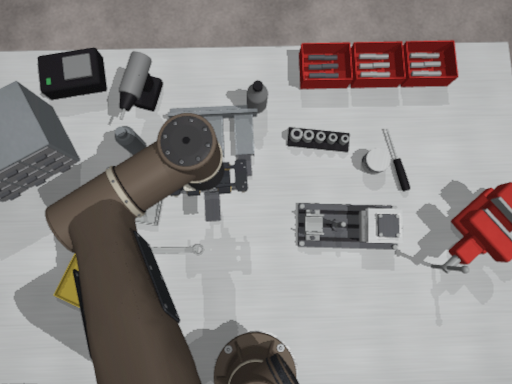

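Good: the head stands, and strap is held in front of the middle (empty) bay. Measuring the bay from the wrist view.

Run:
```python
from h import *
c=load('w12')['img']
a=cv2.resize(c[0:240,110:410],None,fx=2.6,fy=2.4,interpolation=cv2.INTER_CUBIC)
cv2.imwrite('pics/w12z.png',a)
```

```text
(no output)
```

View pics/w12z.png

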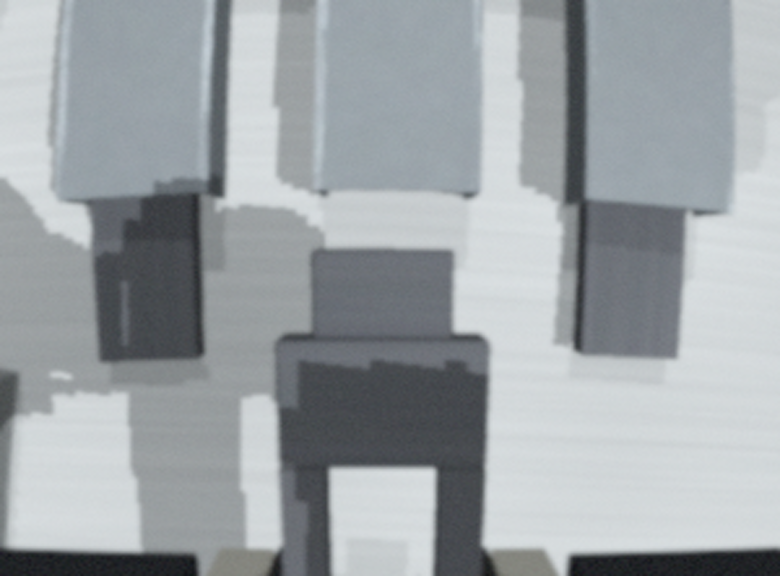

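Run:
```python
from h import *
c=load('w12')
def p(n,u,v,z):
    r=onz(c,110+(u+.5)/2.6-.5,(v+.5)/2.4-.5,z,True); print(n,r.round(4)); return r
ml=p('ml',318,190,.033);mr=p('mr',478,193,.033);bl=p('bl',325,4,.033);br=p('br',475,4,.033)
p('m',(318+478)/2,191,.033)
p('Bl',102,360,.014);p('Br',203,355,.014);p('Bl2',95,215,.014)
p('Cl',577,353,.014);p('Cr',677,356,.014);p('Cl2',583,205,.014);p('Cr2',685,208,.014)
z=.1367+.017
a=p('nl',313,252,z);b=p('nr',453,252,z);p('sl',277,340,z);p('sr',489,340,z)
p('slotend',383,466,z)
for q in (bl-ml,br-mr): print(np.degrees(np.arctan2(q[1],q[0])))
```

```text
ml [0.6304 0.1322 0.033 ]
mr [0.6319 0.0787 0.033 ]
bl [0.7032 0.1334 0.033 ]
br [0.706  0.0826 0.033 ]
m [0.631  0.1055 0.033 ]
Bl [0.5627 0.2153 0.014 ]
Br [0.5653 0.1748 0.014 ]
Bl2 [0.6229 0.2181 0.014 ]
Cl [0.5725 0.0352 0.014 ]
Cr [ 0.5744 -0.0054  0.014 ]
Cl2 [0.6326 0.0373 0.014 ]
Cr2 [ 0.6363 -0.0031  0.014 ]
nl [0.6066 0.1224 0.1537]
nr [0.6077 0.097  0.1537]
sl [0.5887 0.1286 0.1537]
sr [0.5904 0.0893 0.1537]
slotend [0.5632 0.1078 0.1537]
0.9218866815589802
2.9705016331996785
```

Call:
play_rows:
  series: [0.02, 0, 0.003, 0, 0.035, 0, 0.002, 0, 0.035, 0, 0, 0, 0.025, 0, 0, 0, 0.01, 0, 0, 0]

```text
time_s: 21.37
tcp_pos: [0.5276, 0.0987, 0.0092]
eef_rot: [-65.9, 89.7, -153.6]
contact_force: [-0.4, -0.0, -6.1]
gripper_width: 0.0391
```

Call:
play_rows:
  series: [0, 0, 0, 0, 0, 0, 0, 0, 0, 0, 0, 0, 0, 0, 0, 0, 0, 0, 0, 0]

```text
time_s: 21.78
tcp_pos: [0.5312, 0.1014, 0.0142]
eef_rot: [116.5, 89.8, 28.9]
contact_force: [-0.3, -0.6, -6.1]
gripper_width: 0.0398
```

Call:
play_rows:
  series: [0.006, 0, 0, 0, 0.004, 0, 0, 0, 0, 0, 0, 0, 0, 0, 0, 0, 0, 0, 0, 0]

```text
time_s: 22.2
tcp_pos: [0.5302, 0.1008, 0.0024]
eef_rot: [-51.7, 90.0, -139.3]
contact_force: [0.5, 0.5, -7.8]
gripper_width: 0.0394
```

Call:
play_rows:
  series: [0, 0, 0, 0, 0, 0, 0, 0, 0, 0, 0, 0, 0, 0, 0, 0, 0, 0, 0, 0]

```text
time_s: 22.62
tcp_pos: [0.5303, 0.1009, 0.0026]
eef_rot: [112.6, 90.0, 25.0]
contact_force: [-0.5, -0.6, -6.7]
gripper_width: 0.0394
```

Fingertips are ~2.5 mm off the bench; loosen so the strap slips gently down.

Call:
play_rows:
  series: [0.001, 0, 0, 0, 0, 0, 0, 0, 0, 0, 0, 0, 0, 0, 0, 0, 0, 0, 0, 0]
  squeeze: 3

```text
time_s: 23.03
tcp_pos: [0.5306, 0.1009, 0.002]
eef_rot: [102.5, 90.0, 15.0]
contact_force: [-1.0, -0.6, 1.1]
gripper_width: 0.0404
```

Call:
play_rows:
  series: [0, 0, 0, 0, 0, 0, 0, 0, 0, 0, 0, 0, 0, 0, 0, 0, 0, 0, 0, 0]
  jaw: 60

```text
time_s: 23.45
tcp_pos: [0.5303, 0.1009, 0.0016]
eef_rot: [109.3, 90.0, 21.7]
contact_force: [0.6, -0.1, 0.6]
gripper_width: 0.0526
```

Run:
```python
from h import *
s=st(); print(yaw()); c=snap('wrist','w13')
plan([(.53,.101,.06,-87.7),(.452,.098,.06,-87.7)])
```

```text
{'time_s': 23.45, 'joints': [31.5854, 22.6129, -31.2728, 0.0028, -36.1049, 60.8321], 'tcp_pos': [0.5303, 0.1009, 0.0016], 'eef_rot': [109.2542, 89.9905, 21.6739], 'contact_force': [0.6394, -0.083, 0.6329], 'moment': [-0.06, 0.01, -0.0474], 'gripper_width': 0.0526}
-87.58029508064979
-0.029, 0, 0, 0.001, -0.029, 0, 0, 0.001, 0, -0.026, 0, 0, 0, -0.026, 0, 0, 0, -0.026, 0, 0
end [0.4524 0.0978 0.0596] -87.7
```

View pics/w13.png

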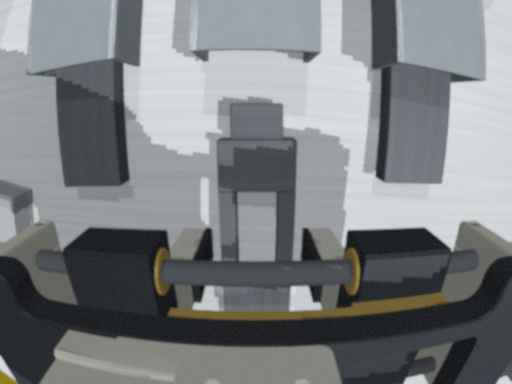

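Call:
play_rows:
  series: [-0.029, 0, 0, 0.001, -0.029, 0, 0, 0.001, 0, -0.026, 0, 0, 0, -0.026, 0, 0, 0, -0.026, 0, 0]

```text
time_s: 23.92
tcp_pos: [0.4517, 0.0976, 0.0598]
eef_rot: [130.5, 89.9, 42.8]
contact_force: [-0.4, -0.4, 1.2]
gripper_width: 0.0525
```

Call:
play_rows:
  series: [0, 0, 0, 0, 0, 0, 0, 0, 0, 0, 0, 0, 0, 0, 0, 0, 0, 0, 0, 0]

```text
time_s: 24.33
tcp_pos: [0.453, 0.0979, 0.0595]
eef_rot: [44.9, 90.0, -42.8]
contact_force: [0.5, -0.1, -0.1]
gripper_width: 0.0525
```

Run:
```python
from h import *
s=st(); print(yaw()); c=snap('wrist','w14')
for xy in [(.427,.1),(.452,.098),(.607,.105)]: print(proj(c,(*xy,.014),True))
```

```text
{'time_s': 24.3333, 'joints': [36.6487, 11.4091, -37.8065, 0.0063, -40.7836, 55.6363], 'tcp_pos': [0.453, 0.0979, 0.0595], 'eef_rot': [44.9187, 89.9958, -42.7915], 'contact_force': [0.5261, -0.0986, -0.1196], 'moment': [-0.0127, -0.0174, -0.0519], 'gripper_width': 0.0525}
-87.71020597893113
(np.float64(252.2747197107437), np.float64(244.8281773651878))
(np.float64(256.20791431633813), np.float64(214.46095838596364))
(np.float64(255.2630907690252), np.float64(-0.666647291317986))
```

View pics/w14.png

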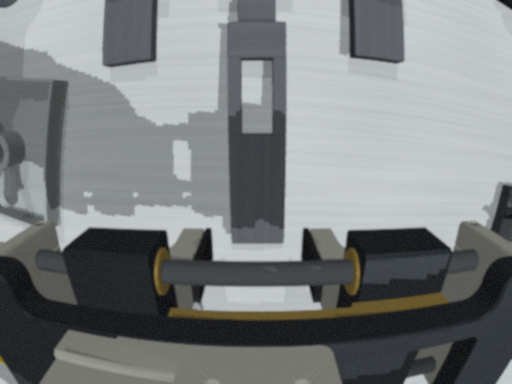

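Call:
play_rows:
  series: [0.02, 0, 0, 0, 0.02, 0, 0, 0, 0.016, 0, 0, 0, 0, 0, 0, 0, 0, 0, 0, 0]

```text
time_s: 24.8
tcp_pos: [0.4521, 0.0973, 0.003]
eef_rot: [-53.6, 89.9, -141.4]
contact_force: [0.3, -0.5, 0.9]
gripper_width: 0.0527
```

Call:
play_rows:
  series: [0, 0, 0, 0, 0, 0, 0, 0, 0, 0, 0, 0, 0, 0, 0, 0, 0, 0, 0, 0]
  jaw: 0
  squeeze: 30

```text
time_s: 25.22
tcp_pos: [0.4527, 0.0979, 0.0043]
eef_rot: [117.1, 89.9, 29.4]
contact_force: [-0.5, -1.2, 5.9]
gripper_width: 0.0394
```

Run:
```python
from h import *
s=st(); print(yaw()); c=snap('wrist','w15')
```

```text
{'time_s': 25.2167, 'joints': [36.6723, 16.8241, -40.9892, 0.0177, -32.1129, 55.626], 'tcp_pos': [0.4527, 0.0979, 0.0043], 'eef_rot': [117.0989, 89.9255, 29.4122], 'contact_force': [-0.5088, -1.1731, 5.9148], 'moment': [-0.278, 0.2628, -0.0363], 'gripper_width': 0.0394}
-87.68667918162969
```

View pics/w15.png

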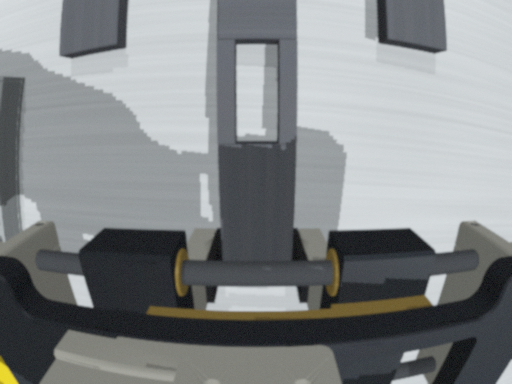

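Call:
play_rows:
  series: [0, 0.01, 0, 0, 0, 0.018, 0, 0, 0, 0.018, 0, 0, 0, 0.018, 0, 0, 0, 0.012, 0, 0]

```text
time_s: 25.68
tcp_pos: [0.5277, 0.1001, 0.0042]
eef_rot: [-66.0, 89.8, -153.7]
contact_force: [-12.6, 0.2, 20.6]
gripper_width: 0.0394
```

Run:
```python
from h import *
s=st(); print(yaw()); c=snap('wrist','w16')
```

```text
{'time_s': 25.6833, 'joints': [31.6481, 22.2604, -31.3621, -0.0252, -36.5387, 60.6695], 'tcp_pos': [0.5277, 0.1001, 0.0042], 'eef_rot': [-65.9608, 89.8382, -153.6635], 'contact_force': [-12.5756, 0.1626, 20.5619], 'moment': [-0.0286, 4.7461, -0.018], 'gripper_width': 0.0394}
-87.70260632397206
```

View pics/w16.png

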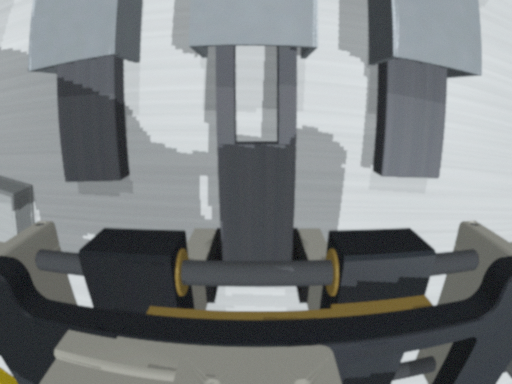

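Call:
play_rows:
  series: [-0.001, 0, 0, 0, 0, 0, 0, 0, 0, 0, 0, 0, 0, 0, 0, 0, 0, 0, 0, 0]

```text
time_s: 26.15
tcp_pos: [0.5278, 0.1007, 0.0044]
eef_rot: [-73.2, 90.0, -160.9]
contact_force: [0.9, -0.4, -3.9]
gripper_width: 0.0395
```

Call:
play_rows:
  series: [0, 0.008, 0, 0, 0, 0.012, 0, 0, 0, 0.014, 0, 0, 0, 0.012, 0, 0, 0, 0.008, 0, 0]

```text
time_s: 26.57
tcp_pos: [0.5822, 0.1028, 0.0043]
eef_rot: [-71.0, 89.9, -158.7]
contact_force: [-4.6, 0.0, 3.3]
gripper_width: 0.0397
```

Call:
play_rows:
  series: [0, 0.003, 0, 0, 0, 0.002, 0, 0, 0, 0, 0, 0, 0, 0, 0, 0, 0, 0, 0, 0]

```text
time_s: 26.98
tcp_pos: [0.5868, 0.103, 0.0044]
eef_rot: [-88.4, 90.0, -176.1]
contact_force: [-1.4, -1.4, -3.6]
gripper_width: 0.0396
```

Run:
```python
from h import *
s=st(); print(yaw()); c=snap('wrist','w17')
```

```text
{'time_s': 26.9833, 'joints': [28.7346, 26.3133, -23.773, -0.004, -39.9192, 63.5622], 'tcp_pos': [0.5868, 0.103, 0.0044], 'eef_rot': [-88.4212, 89.9939, -176.1275], 'contact_force': [-1.3754, -1.3624, -3.6436], 'moment': [-0.4515, 0.1506, -0.1177], 'gripper_width': 0.0396}
-87.70628710998928
```

View pics/w17.png

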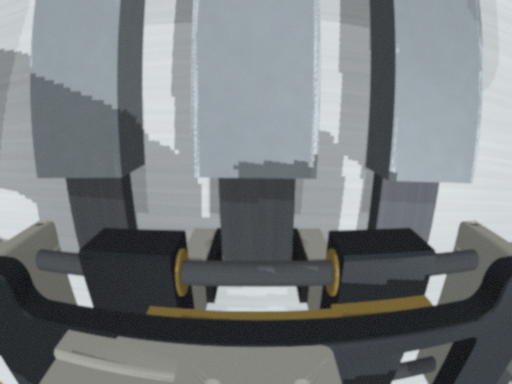

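Call:
play_rows:
  series: [0, 0.002, 0, 0, 0, 0.002, 0, 0, 0, 0.002, 0, 0, 0, 0, 0, 0, 0, 0, 0, 0]

```text
time_s: 27.45
tcp_pos: [0.5938, 0.1036, 0.0046]
eef_rot: [106.3, 90.0, 18.6]
contact_force: [-0.3, 0.2, -4.6]
gripper_width: 0.0397
```

Call:
play_rows:
  series: [0, 0.002, 0, 0, 0, 0, 0, 0, 0, 0, 0, 0, 0, 0, 0, 0, 0, 0, 0, 0]

```text
time_s: 27.87
tcp_pos: [0.5954, 0.1035, 0.0046]
eef_rot: [105.2, 90.0, 17.5]
contact_force: [0.9, -0.4, -4.4]
gripper_width: 0.0396
```

Call:
play_rows:
  series: [0, 0.002, 0, 0, 0, 0, 0, 0, 0, 0, 0, 0, 0, 0, 0, 0, 0, 0, 0, 0]

```text
time_s: 28.28
tcp_pos: [0.5956, 0.1033, 0.0044]
eef_rot: [-77.3, 89.8, -165.0]
contact_force: [-6.7, 1.3, -0.5]
gripper_width: 0.0398
```

Call:
play_rows:
  series: [0, 0.002, 0, 0, 0, 0, 0, 0, 0, 0, 0, 0, 0, 0, 0, 0, 0, 0, 0, 0]

```text
time_s: 28.7
tcp_pos: [0.5957, 0.1032, 0.0043]
eef_rot: [-79.1, 89.7, -166.8]
contact_force: [-13.6, 4.2, 6.5]
gripper_width: 0.0396
```

Run:
```python
from h import *
s=st(); print(yaw())
```

```text
{'time_s': 28.7, 'joints': [28.2659, 27.0927, -22.256, -0.1349, -40.9806, 64.1228], 'tcp_pos': [0.5957, 0.1032, 0.0043], 'eef_rot': [-79.0664, 89.6591, -166.7799], 'contact_force': [-13.6272, 4.1782, 6.5109], 'moment': [1.3738, 4.8844, 0.1351], 'gripper_width': 0.0396}
-87.71327883536017
```

Call:
play_rows:
  series: [0, 0, 0, 0, 0, 0, 0, 0, 0, 0, 0, 0, 0, 0, 0, 0, 0, 0, 0, 0]
  jaw: 60

```text
time_s: 29.12
tcp_pos: [0.5997, 0.1037, 0.0049]
eef_rot: [106.2, 89.9, 18.5]
contact_force: [0.1, -0.3, 0.1]
gripper_width: 0.0525
```

Call:
play_rows:
  series: [0, -0.001, 0, 0, -0.02, 0, 0, 0, -0.03, 0, 0, 0, -0.03, 0, 0, 0, -0.03, 0, 0, 0]

```text
time_s: 29.53
tcp_pos: [0.598, 0.1033, 0.1156]
eef_rot: [-56.1, 90.0, -143.8]
contact_force: [1.0, 1.1, -0.6]
gripper_width: 0.0526
```

Call:
play_rows:
  series: [-0.03, -0.02, 0, 0, -0.03, -0.03, 0, 0, -0.02, -0.03, 0, 0, 0, -0.03, 0, 0, 0, 0, 0, 0]

```text
time_s: 29.95
tcp_pos: [0.4851, 0.0986, 0.1958]
eef_rot: [144.4, 89.8, 56.7]
contact_force: [-1.7, -0.3, -1.9]
gripper_width: 0.0525
```

Run:
```python
from h import *
s=st(); c=snap('wrist','w18'); snap('side','s18');snap('top','t18')
```

```text
{'time_s': 29.95, 'joints': [34.2292, 4.7521, -24.1748, -0.0779, -60.9085, 58.1032], 'tcp_pos': [0.4851, 0.0986, 0.1958], 'eef_rot': [144.4086, 89.8219, 56.7033], 'contact_force': [-1.7349, -0.2906, -1.8967], 'moment': [-0.0607, 0.1708, 0.0325], 'gripper_width': 0.0525}
```

View pics/w18.png

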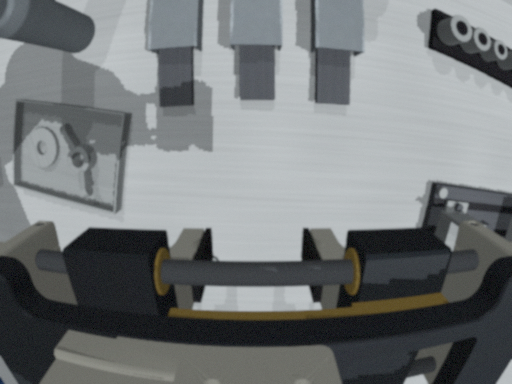

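View pics/t18.png

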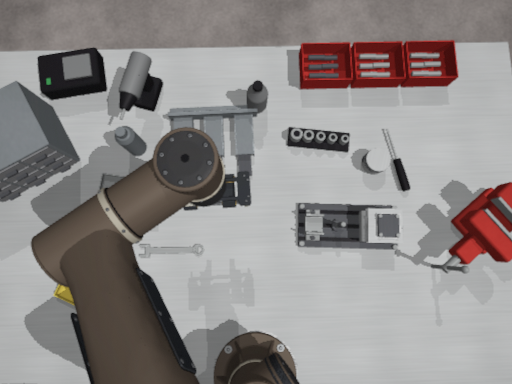

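View pics/s18.png

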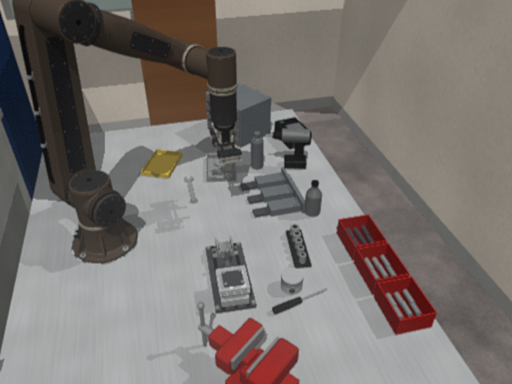

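Run:
```python
from h import *
c=load('w18'); i=c['img']; cv2.imwrite('pics/w18z.png',cv2.resize(i[0:130,130:380],None,fx=3.2,fy=4,interpolation=cv2.INTER_CUBIC))
```

```text
(no output)
```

View pics/w18z.png

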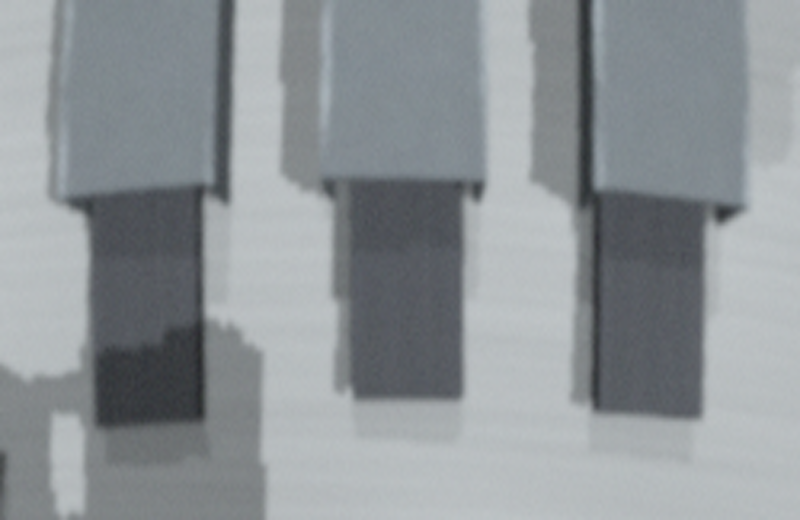

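Run:
```python
from h import *
c=load('w18')
def p(n,u,v,z): print(n,onz(c,130+(u+.5)/3.2-.5,(v+.5)/4-.5,z,True).round(4))
p('B tail',150,422,.014);p('B mouth',140,192,.033)
p('F tail',407,398,.014);p('F mouth',403,180,.033)
p('C tail',650,413,.014);p('C mouth',668,200,.033)
t=load('top0');u=load('t18')
d=cv2.absdiff(t['img'],u['img'])[195:255,350:420]; print(d.max(),d.mean())
# head roof edges shift
a=cv2.cvtColor(t['img'],6)[195:255,365:412].astype(np.float32);b=cv2.cvtColor(u['img'],6)[195:255,365:412].astype(np.float32)
print(cv2.phaseCorrelate(a,b,cv2.createHanningWindow(a.shape[::-1],cv2.CV_32F)))
```

```text
B tail [0.5631 0.195  0.014 ]
B mouth [0.628  0.1957 0.033 ]
F tail [0.5713 0.1022 0.014 ]
F mouth [0.6308 0.106  0.033 ]
C tail [0.5729 0.0145 0.014 ]
C mouth [0.6329 0.0158 0.033 ]
118 21.601825396825397
((-0.031912686256980294, -0.004694580345635302), 0.95670172886716)
```

Call:
play_rows:
  series: [0, 0, 0, 0, 0, 0, 0, 0, 0, 0, 0, 0, 0, 0, 0, 0, 0, 0, 0, 0]

```text
time_s: 30.52
tcp_pos: [0.489, 0.0991, 0.1935]
eef_rot: [-57.0, 89.9, -144.7]
contact_force: [-0.0, 0.5, -0.2]
gripper_width: 0.0527
```

```bash
python3 -c "
from h import *
print(close_job())"
```

```text
the job is handed in; nothing more can be done
None
```

I finished the whole job in the order asked and handed it in at about 30.5 s of the 72 s allowed.

I put the wing nut in the steel tray, then the washer. I drew the strap back about 26 mm with its weight just lifted, took it up off the stud and set it down flat in front of the middle bay. Then I took it again by the tail and slid it in until it met the stop.

Last checks:
- **Tray:** the last pictures show the nut and washer both lying in the steel tray. I left the yellow tray alone.
- **Strap:** the stop held it at about 14 N. It had slid 143 mm, as expected, and 59.5 mm of tail stands outside the bay, against 60 mm when home.
- **Head:** its image in the top camera moved by only 0.03 pixel from start to end, so it stayed where it was.
- **Spare straps and other things:** spare_b and spare_c are where they were at the start. One reads 65 mm of tail outside and the other 60 mm, and the 65 mm was there in the first picture too. The sockets, piston, spray can, spanner and screwdriver look undisturbed in the pictures.
- **Forces:** the largest wrist force I read was about 24 N, during the slide. I raised the tool 1 mm and it fell away.

Two things went less neatly. I gripped the strap about 3 mm beyond its underside, so it slipped down the last 4 mm or so to the bench as I loosened the grip. The nut's hub read 34 mm across in the jaws instead of 36 mm, but it held.

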